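# Measure out a level scoop of bearing balls

## Robot

A 6-joint arm with a two-finger parallel gripper is mounted at the origin on the work surface. World frame = base frame: x ahead of the robot, y to its left, z up, the work surface at z = 0. Lengths are in m, angles in rad, forces in N, time in s.
With the tool pointing down it reaches from about 0.4 to 0.825 m from the base axis. Payload 7 kg.
Tool frame: the origin (TCP) lies on the front face of the gripper's body, between the roots of the fingers; the fingertips stand 66 mm ahead of it and the grasp point (between the pads) lies 47 mm ahead of it; x points along the fingers, y is the direction in which the jaws open and shut, and the axes are right-handed (so a half turn about x gives the same grasp; the last joint's range is limited). The gripper opens to 88 mm and grips with 3 to 60 N. Pads are 19 mm wide; open, the fingers measure 130 mm over their backs; the gripper's body (78 mm by 193 mm) begins 47 mm behind the grasp point.
Start: joints at [-0.993, 0.359, 0.012, 0, -1.224, -0.288], TCP at [0.193, -0.647, 0.292] pointing down, gripper open.
Joint ranges: [-3.07, 3.07], [-1.43, 2.12], [-1.02, 1.25], [-3.03, 1.67], [-3.05, -0], [-3.03, 3.03]. Speed limits (rad/s): [2.39, 2.39, 3.01, 3.14, 3.14, 3.14].

## Interface

Orientations are given as a rotation vector (axis times angle).
In Python, from workcell import * gives the robot as it stands.
- The arm moves only by the shell command python3 -m crank 'ROWS' [FORCE]. ROWS is JSON, a list of rows, each an object of numbers: "dx", "dy", "dz": the shift along the world's x, y, z in units of 25 mm (1.0 is 25 mm); "rx", "ry", "rz": the turn, a rotation vector about the world's x, y, z in units of 8 degrees (1.0 is 8 degrees); "fingers": the opening, from 0 (shut) to 1 (fully open). A call has 1 to 20 rows; each row shifts and turns the commanded pose from where the row before left it; what a row does not reach is not made up. A row lasts 1/8 s, in which the tool goes at most 62.5 mm and 10.7 degrees, less where a joint would pass 70% of its speed; a pose out of reach is approached as far as the arm can. A call is refused whole if a number of a shift passes 1 or a number of a turn 1, either way. A call with a gripper value outside its range is refused whole. The fingers move at their own pace and stop on an object; FORCE is the grip in N (left out, the last holds). Time passes only in rows, so rows that do not move let the fingers close. It gives the time, the measured TCP pose, the force and the opening at its end, in the units of the state.
- get_obs(): the state, without advancing time (a new reading comes with each control period).
- snapshot(name): name is "scene" or "top" or "wrist"; returns (picture, depth): 384x512x3 uint8, red, green, blue; 384x512 float32, m along the optical axis (not along the pixel's ray), 0 where there is no reading.
- get_calibration(name): a dict with "fovy" (degrees; the focal length in pixels is half the picture's height over the tangent of half this angle, whatever the lens; pixels are square), "cx", "cy" (the principal point, pixels), "extrinsics" (4x4, takes a point from world to camera coordinates). Camera axes: x right, y down, z forward; pixel columns grow to the right and rows downward; lengths in m; the calibration is good to about 2 mm. A picture is of the moment at which its call begins: read the wrist's pose just before it. get_calibration takes no time and is no camera call; for the wrist camera it gives the pose at the moment of the call.
- hand_in(): hands the job in, once; it reports no verdict.
Trained networks look in the newest picture that a camera, given by its name, has taken for a name from the list of things; names that differ only in an ending like _2 or _b are one class to them, and where a whole thing is asked for, a point or a joint stands for the part that bears it (a point fixed in the world has none). Each returns a list of dicts, best first, with "conf" (0 to 1); they miss things now and then, are a little off and sometimes report something else, mostly with a low value. They report only what shows in the picture. A call takes as long as a camera call. They do not tell look-alikes from the thing itself.
- boxes_of(camera, thing): "point" ([column, row] in pixels, amid what is visible of it).
The state is a dict: "time": time; "q": joint angles; "dq": joint speeds; "tau": joint torques, N m; "eef_pos": TCP position; "tool_rot": TCP orientation; "force": force on the tool from outside, world axes, zero at the start; "torque": the same for the moment, N m; "gripper_width": finger opening in m.
Only numpy, scipy, OpenCV 4.12 (cv2) and the standard library are available. Lean on these libraries where they do the work, as an engineer would, in place of code of your own. Each camera call takes 0.05 s, during which the arm holds its last target. There are 200 camera calls.

## Task

For the next roller kit, scoop up a heaped load of orange bearing balls from the grey trough, then carry the scoop level, just under the yellow strike bar, sideways out over that side of the trough, so that the bar knocks the surplus back into the trough and the pocket is left level full: four balls in one layer. Then set the loaded scoop gently down flat in the middle of the weighing plate of the scale and let go. No ball may end up on the bench, and leave the other things on the bench where they are.

Things in the scene. Friction and masses are not known exactly. Their poses are not given: they have to be found in the camera images.
- scoop: Loose aluminium scoop, 0.15 kg, flat bottom, stands by itself. Origin at its underside, under the middle of the pocket; x to the mouth, z up. Pocket 53 mm wide inside, floor 3 mm thick, side walls 2.5 mm with the rim 27 mm above the underside, back wall at x = -26 to -28.5, 45 mm high. It holds just four balls in one layer (2 x 2, tops 28 mm above the underside); more heap on top.
- scoop_tip (a point): Front edge of the scoop's mouth, on its centre line, at underside level, 39 mm ahead (+x) of the scoop's origin. From here a short ramp rises to a lip 6 mm above the underside (3 mm above the pocket's floor) at x = +24 mm, between cheeks 16 mm high. The scoop is 58 mm wide over all and reaches back to x = -46 mm.
- scoop_grip (a point): Middle of the upright red rubber grip at the back of the scoop: post 18 mm (x) by 22 mm (y), red from 60 to 110 mm above the underside. The point lies 37 mm behind (-x of) the scoop's origin, 85 mm above its underside. Take it from above across the 22 mm (fingers closing along the scoop's y), as firmly as the gripper can: the balls push back low down.
- trough: Fixed grey trough, origin at its underside, x along it. Inside x -138 to +131 and 73 mm wide (y -36.5 to +36.5), floor 8 mm above the bench; walls 5 mm thick, 68 mm high, but 95 mm at the +x end. Ten balls lie two abreast on the floor of the +x half, back to about x = -34; the -x end is free to let the scoop down, mouth to +x. Post of the strike bar outside at x = 142, y = 38, 124 mm high.
- slope_foot (a point): Foot of a short slope in the trough's +x end (x = 100, floor level, middle of width); it rises at 46 degrees for 32 mm, then the wall is upright. Push the scoop along the floor, 1 to 2 mm above it, until the tip is 3 mm short of this foot, then on up along the slope by about 28 mm, level: the balls (pushing back with 5 to 15 N) heap up in it. Draw it slowly back, at that height, to the strike edge's x, and lift.
- strike_edge (a point): On the lower edge of the yellow strike bar, fixed over the trough's +y wall along its x; axes as the trough's: x = 45, y = 34 in the trough, 102 mm above the bench. Bar 3 mm thick, 24 mm high, from its free end 18 mm on the -x side of this point to the post. Strike: scoop's mouth to the trough's +x, origin at this point's x, carried slowly in +y under the bar, underside 30 mm below this edge (rim 3 mm).
- scale_plate (a point): Middle of the upper face of the scale's steel weighing plate, 125 x 130 mm, 48 mm above the bench; the scale is fixed, its x and y along the plate's sides, the display on its -x side.
- scale: The fixed white counting scale, origin at its underside, 6 mm on the -x side of the plate's middle. It must not be struck with more than 40 N.
- ball0_center (a point): Centre of a smooth orange plastic bearing ball, 25 mm in diameter, 0.012 kg, loose; ten alike
- ball1_center (a point): Centre of a smooth orange plastic bearing ball, 25 mm in diameter, 0.012 kg, loose; ten alike
- ball2_center (a point): Centre of a smooth orange plastic bearing ball, 25 mm in diameter, 0.012 kg, loose; ten alike
- ball3_center (a point): Centre of a smooth orange plastic bearing ball, 25 mm in diameter, 0.012 kg, loose; ten alike
- ball4_center (a point): Centre of a smooth orange plastic bearing ball, 25 mm in diameter, 0.012 kg, loose; ten alike
- ball5_center (a point): Centre of a smooth orange plastic bearing ball, 25 mm in diameter, 0.012 kg, loose; ten alike
- ball6_center (a point): Centre of a smooth orange plastic bearing ball, 25 mm in diameter, 0.012 kg, loose; ten alike
- ball7_center (a point): Centre of a smooth orange plastic bearing ball, 25 mm in diameter, 0.012 kg, loose; ten alike
- ball8_center (a point): Centre of a smooth orange plastic bearing ball, 25 mm in diameter, 0.012 kg, loose; ten alike
- ball9_center (a point): Centre of a smooth orange plastic bearing ball, 25 mm in diameter, 0.012 kg, loose; ten alike
- flux_bottle: Teal flux bottle, 55 mm square, 113 mm high, loose; origin at its underside. Leave alone.
- multimeter: Yellow multimeter lying flat, 160 x 80 x 35 mm, loose; origin at its underside. Leave alone.
- screwdriver: Screwdriver lying on the bench, loose. Leave alone.
There are look-alikes about, which are no part of the job. Of the things like the scoop, leave any that is blue or green; of the rest the larger one is meant.

How it is judged:
By the outcome, as a careful person would: the job done as asked, in the order asked, and still so for the second after the job is handed in, with the robot touching nothing.
It also fails if it takes over 69 s, if anything falls off the work surface, if the arm or the gripper's body presses on something with over 40 N, if the wrist force passes 120 N, or if a joint passes its speed limit or range.

## Working session

There is one attempt and no reset: what is moved stays moved. The work goes in short steps, Python scripts to look and compute and a shell command to move; the robot and the scene stay as the last step left them, time stands still between calls to the robot, and variables do not carry over. Pictures are saved under pics/ and viewed, about 8 in all and at most 12, crops included, and the job is handed in when it is done.

```bash
mkdir -p pics; ls; cat > h.py <<'E'
from workcell import *
import numpy as np, cv2
def cal(n):
    c=get_calibration(n); f=192/np.tan(np.radians(c["fovy"])/2); return f,c["cx"],c["cy"],np.array(c["extrinsics"])
def cloud(n,d):
    f,cx,cy,E=cal(n); v,u=np.mgrid[:384,:512]
    P=np.stack([(u-cx)/f*d,(v-cy)/f*d,d],-1); return (P-E[:3,3])@E[:3,:3]
def save(n,fn):
    p,d=snapshot(n); cv2.imwrite("pics/"+fn,p[...,::-1]); return p,d,cloud(n,d)
E
python3 - <<'E'
from h import *
o=get_obs();print(o)
for n in("top","scene"):
    p,d,P=save(n,n+"1.png"); np.savez(n+"1.npz",p=p,d=d,P=P)
    for t in("scoop","trough","scale","ball0_center","scoop_grip","strike_edge","scale_plate"):
        print(n,t,[(np.round(b["point"]).tolist(),round(b["conf"],2),np.round(P[int(b["point"][1]),int(b["point"][0])],3).tolist()) for b in boxes_of(n,t)][:10])
    c=get_calibration(n);print(c)
E
python3 -c "
import cv2,numpy as np
" 
```

```text
pics
{'time': 0.0, 'q': array([-9.92894454e-01,  3.59375575e-01,  1.10622485e-02, -3.40583431e-04,
       -1.22411105e+00, -2.88109772e-01]), 'dq': array([-0.00050786,  0.00088073,  0.00017599, -0.0005433 ,  0.00014206,
        0.00137789]), 'tau': array([ 3.62684923e-04, -5.82724857e+01,  2.93056870e+01,  6.99741483e+00,
        6.79255289e-03, -1.20662326e-04]), 'eef_pos': array([ 0.19275953, -0.64649131,  0.29123312]), 'tool_rot': array([-0.22610965,  1.55920408,  0.22864943]), 'force': array([-0.03571427, -0.53245526,  0.56226875]), 'torque': array([0.00367296, 0.0486528 , 0.03400583]), 'gripper_width': 0.08747584234001993}
top scoop [([184.0, 262.0], 0.98, [0.358, 0.147, 0.007]), ([221.0, 207.0], 0.81, [0.528, 0.043, 0.002]), ([219.0, 244.0], 0.72, [0.412, 0.045, 0.003]), ([362.0, 159.0], 0.6, [0.689, -0.394, 0.026]), ([278.0, 176.0], 0.23, [0.625, -0.136, 0.032])]
top trough [([274.0, 197.0], 0.67, [0.566, -0.123, 0.006])]
top scale [([134.0, 192.0], 0.83, [0.566, 0.303, 0.047]), ([266.0, 192.0], 0.25, [0.575, -0.1, 0.03])]
top ball0_center [([279.0, 194.0], 0.64, [0.572, -0.13
[... 1328 characters left out ...]
341.0, 228.0], 0.8, [0.589, 0.124, 0.004]), ([351.0, 151.0], 0.78, [0.345, 0.129, 0.005]), ([317.0, 156.0], 0.77, [0.432, 0.042, 0.067]), ([376.0, 290.0], 0.34, [0.77, 0.194, 0.085])]
scene strike_edge [([237.0, 184.0], 0.65, [0.516, -0.143, 0.011])]
scene scale_plate [([426.0, 234.0], 0.7, [0.594, 0.302, 0.047]), ([377.0, 288.0], 0.54, [0.766, 0.194, 0.086])]
{'fovy': 45.03084707530521, 'cx': 252.0953983822559, 'cy': 191.9507118103857, 'extrinsics': array([[-0.19706978,  0.98038821, -0.00156619,  0.20206897],
       [ 0.78571658,  0.1569826 , -0.59833597, -0.39585496],
       [-0.58635566, -0.11914452, -0.8012438 ,  1.44225941],
       [ 0.        ,  0.        ,  0.        ,  1.        ]])}
```

```bash
python3 -c "
import cv2
a=cv2.imread('pics/top1.png')[120:300,90:400];cv2.imwrite('pics/top1b.png',cv2.resize(a,None,fx=2.55,fy=2.55,interpolation=cv2.INTER_CUBIC))
a=cv2.imread('pics/scene1.png')[90:330,80:480];cv2.imwrite('pics/scene1b.png',cv2.resize(a,None,fx=2,fy=2,interpolation=cv2.INTER_CUBIC))"
```

```text
(no output)
```

View pics/top1b.png

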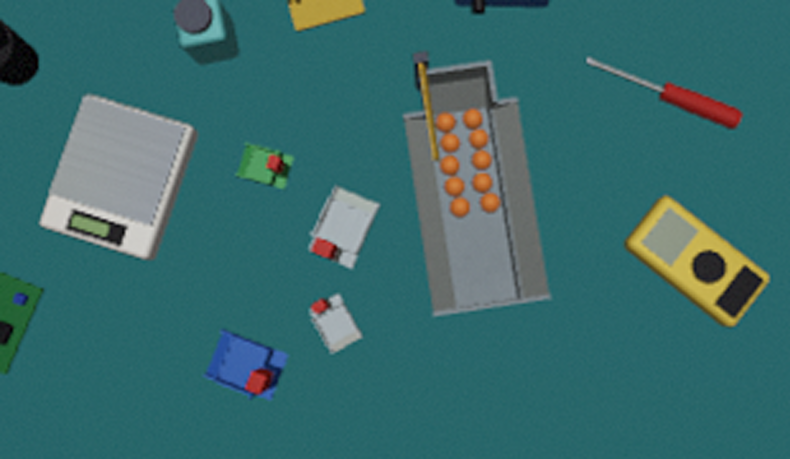

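View pics/scene1b.png

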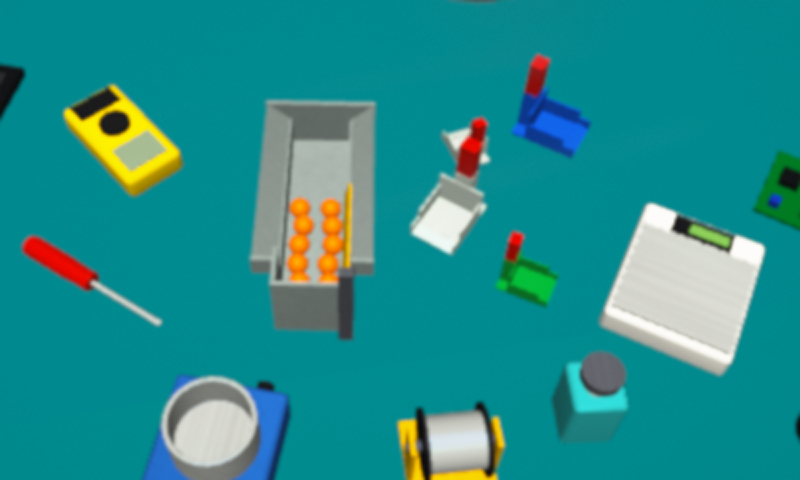

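```bash
cat >> h.py <<'E'
def rect(Q):
    r=cv2.minAreaRect((Q[:,:2]*1000).astype(np.float32)); return np.round(r[0],1),np.round(r[1],1),round(r[2],1)
E
python3 - <<'E'
from h import *
for n in("top","scene"):
    z=np.load(n+"1.npz");p=z["p"].astype(int);P=z["P"];d=z["d"]>0
    X,Y,Z=P[...,0],P[...,1],P[...,2]
    r,g,b=p[...,0],p[...,1],p[...,2]
    red=(r>140)&(g<70)&(b<70)&d
    m=red&(abs(X-.48)<.09)&(abs(Y-.04)<.06); 
    k,L,st,c=cv2.connectedComponentsWithStats(m.astype(np.uint8))
    for i in range(1,k): 
        Q=P[L==i]; t=Q[Q[:,2]>Q[:,2].max()-.012]; print(n,"red",len(Q),Q.mean(0).round(4),Q.min(0).round(3),Q.max(0).round(3),"top",t.mean(0).round(4),len(t))
    gray=(abs(r-g)<25)&(abs(g-b)<25)&d
    m=gray&(Z>.06)&(Z<.075)&(abs(X-.57)<.2)&(abs(Y+.12)<.12);print(n,"trough wall top",m.sum(),rect(P[m]),np.median(Z[m]))
    m=gray&(Z>.085)&(Z<.1)&(abs(X-.65)<.12)&(abs(Y+.12)<.12);print("endwall",m.sum(),rect(P[m]) if m.sum()>4 else 0)
    m=gray&(Z>.0)&(Z<.016)&(abs(X-.52)<.06)&(abs(Y+.12)<.12);print("floor z",np.median(Z[m]))
    m=gray&(Z>.042)&(Z<.055)&(abs(X-.57)<.12)&(abs(Y-.3)<.13);print(n,"plate",m.sum(),rect(P[m]),np.median(Z[m]))
    m=gray&(Z>.012)&(Z<.06)&(abs(X-.53)<.07)&(abs(Y-.04)<.07);print(n,"scoop",m.sum(),rect(P[m]),P[m].mean(0))
    ye=(r>150)&(g>110)&(b<70)&(g>0.6*r)&d&(Z>.09)&(abs(X-.6)<.15)&(abs(Y+.12)<.12);Q=P[ye];print(n,"bar",len(Q),rect(Q),Q.min(0),Q.max(0))
E
```

```text
top red 39 [0.4906 0.0404 0.1104] [0.481 0.03  0.106] [0.499 0.049 0.115] top [0.4906 0.0404 0.1104] 39
top red 13 [0.4255 0.0466 0.0774] [0.422 0.042 0.075] [0.431 0.051 0.079] top [0.4255 0.0466 0.0774] 13
top trough wall top 926 (array([ 566.7, -125.7]), array([278.7, 132.6]), 9.8) 0.06801020719861409
endwall 96 (array([ 680.4, -104.2]), array([46.8, 86.4]), 8.0)
floor z 0.008392772416821709
top plate 1757 (array([576.1, 302.4]), array([131. , 159.3]), 73.8) 0.04833815800013286
top scoop 77 (array([533.4,  58.4]), array([121. ,  82.2]), 67.8) [0.52294784 0.03097861 0.02771471]
top bar 19 (array([645.7, -71.7]), array([103.3,   3.6]), 9.8) [ 0.59488869 -0.0809162   0.12373973] [ 0.69684319 -0.06169311  0.13184612]
scene red 115 [0.4694 0.043  0.0938] [0.422 0.029 0.046] [0.502 0.053 0.112] top [0.4928 0.0414 0.1082] 68
scene red 1 [0.5013 0.0425 0.0961] [0.501 0.043 0.096] [0.501 0.043 0.096] top [0.5013 0.0425 0.0961] 1
scene red 3 [0.4965 0.0334 0.0648] [0.495 0.031 0.064] [0.498 0.036 0.066] top [0.4965 0.0334 0.0648] 3
scene red 3 [0.4993 0.0433 0.0644] [0.499 0.041 0.063] [0.5   0.046 0.066] top [0.4993 0.0433 0.0644] 3
scene trough wall top 1424 (array([ 572. , -125.7]), array([292.5, 130. ]), 9.7) 0.06748100282201065
endwall 181 (array([ 702.4, -110.6]), array([101.6,  40.1]), 65.0)
floor z 0.008003325894672113
scene plate 2905 (array([580., 300.]), array([132. , 152.5]), 74.4) 0.047793100230266984
scene scoop 313 (array([523.3,  28.1]), array([57.9, 78.7]), 67.1) [0.50850207 0.03536387 0.0295612 ]
scene bar 107 (array([645.8, -73.9]), array([105.4,   6. ]), 9.8) [ 0.59380764 -0.08429765  0.11219484] [ 0.69755533 -0.06272177  0.13299684]
```

```bash
python3 - <<'E'
from h import *
from scipy.spatial.transform import Rotation as R
o=get_obs();c=get_calibration("wrist");E=np.array(c["extrinsics"]);T=R.from_rotvec(o["tool_rot"]).as_matrix()
print(c["fovy"],c["cx"],c["cy"]);print("cam pos",-E[:3,:3].T@E[:3,3],"fwd",E[2,:3],"right",E[0,:3]);print("in tool",T.T@(-E[:3,:3].T@E[:3,3]-o["eef_pos"]),T.T@E[:3,:3].T);print(T)
E
```

```text
59.040372763967135 256.14456646317154 192.2907275005522
cam pos [ 0.11227259 -0.67048442  0.38585719] fwd [ 0.29325049  0.08754388 -0.95201902] right [-2.86171419e-01  9.58178437e-01 -3.91289822e-05]
in tool [-0.09368034  0.00036445 -0.08399913] [[-1.84460393e-05 -3.05975251e-01  9.52039466e-01]
 [ 9.99999915e-01  3.86516230e-04  1.43597448e-04]
 [-4.11915970e-04  9.52039388e-01  3.05975218e-01]]
[[ 8.04928727e-05 -2.85776704e-01  9.58296232e-01]
 [-3.60478386e-05  9.58296234e-01  2.85776708e-01]
 [-9.99999996e-01 -5.75474961e-05  6.68343843e-05]]
```

```bash
python3 -m crank '[{"dx":0.5,"dy":0.5},{"dx":1,"dy":1},{"dx":1,"dy":1},{"dx":1,"dy":1},{"dx":1,"dy":1},{"dx":1,"dy":1},{"dx":1,"dy":1},{"dx":1,"dy":1},{"dx":1,"dy":1},{"dx":1,"dy":1,"rz":-1},{"dx":0.5,"dy":1,"rz":-1},{"dy":1,"rz":-1},{"dy":1},{"dy":1},{"dy":1},{"dy":1},{"dy":1},{"dy":1},{"dy":1},{"dy":1}]' && python3 -m crank '[{"dx":0.5,"dy":1},{"dy":1},{"dy":1},{"dy":1},{"dy":0.7},{"dy":0.3},{},{}]' && python3 - <<'E'
from h import *
o=get_obs();print(o["time"],o["eef_pos"],o["tool_rot"],o["force"])
p,d,P=save("wrist","w1.png");np.savez("w1.npz",p=p,d=d,P=P)
cv2.imwrite("pics/w1b.png",cv2.resize(cv2.imread("pics/w1.png"),(768,576),interpolation=cv2.INTER_CUBIC))
for t in("scoop","scoop_grip","trough","ball0_center","strike_edge","slope_foot"):
    print(t,[(np.round(b["point"]).tolist(),round(b["conf"],2),np.round(P[int(b["point"][1]),int(b["point"][0])],3).tolist()) for b in boxes_of("wrist",t)][:12])
E
```

```text
invalid input at $[0]: expected keys dx, dy, dz, rx, ry, rz, fingers
```

```bash
python3 -m crank '[{"dx":0.5,"dy":0.5,"dz":0,"rx":0,"ry":0,"rz":0,"fingers":1},{"dx":1,"dy":1,"dz":0,"rx":0,"ry":0,"rz":0,"fingers":1},{"dx":1,"dy":1,"dz":0,"rx":0,"ry":0,"rz":0,"fingers":1},{"dx":1,"dy":1,"dz":0,"rx":0,"ry":0,"rz":0,"fingers":1},{"dx":1,"dy":1,"dz":0,"rx":0,"ry":0,"rz":0,"fingers":1},{"dx":1,"dy":1,"dz":0,"rx":0,"ry":0,"rz":0,"fingers":1},{"dx":1,"dy":1,"dz":0,"rx":0,"ry":0,"rz":0,"fingers":1},{"dx":1,"dy":1,"dz":0,"rx":0,"ry":0,"rz":0,"fingers":1},{"dx":1,"dy":1,"dz":0,"rx":0,"ry":0,"rz":0,"fingers":1},{"dx":1,"dy":1,"dz":0,"rx":0,"ry":0,"rz":-1,"fingers":1},{"dx":0.5,"dy":1,"dz":0,"rx":0,"ry":0,"rz":-1,"fingers":1},{"dx":0,"dy":1,"dz":0,"rx":0,"ry":0,"rz":-1,"fingers":1},{"dx":0,"dy":1,"dz":0,"rx":0,"ry":0,"rz":0,"fingers":1},{"dx":0,"dy":1,"dz":0,"rx":0,"ry":0,"rz":0,"fingers":1},{"dx":0,"dy":1,"dz":0,"rx":0,"ry":0,"rz":0,"fingers":1},{"dx":0,"dy":1,"dz":0,"rx":0,"ry":0,"rz":0,"fingers":1},{"dx":0,"dy":1,"dz":0,"rx":0,"ry":0,"rz":0,"fingers":1},{"dx":0,"dy":1,"dz":0,"rx":0,"ry":0,"rz":0,"fingers":1},{"dx":0,"dy":1,"dz":0,"rx":0,"ry":0,"rz":0,"fingers":1},{"dx":0,"dy":1,"dz":0,"rx":0,"ry":0,"rz":0,"fingers":1}]' && python3 -m crank '[{"dx":0.5,"dy":1,"dz":0,"rx":0,"ry":0,"rz":0,"fingers":1},{"dx":0,"dy":1,"dz":0,"rx":0,"ry":0,"rz":0,"fingers":1},{"dx":0,"dy":1,"dz":0,"rx":0,"ry":0,"rz":0,"fingers":1},{"dx":0,"dy":1,"dz":0,"rx":0,"ry":0,"rz":0,"fingers":1},{"dx":0,"dy":0.7,"dz":0,"rx":0,"ry":0,"rz":0,"fingers":1},{"dx":0,"dy":0.3,"dz":0,"rx":0,"ry":0,"rz":0,"fingers":1},{"dx":0,"dy":0,"dz":0,"rx":0,"ry":0,"rz":0,"fingers":1}]' && python3 - <<'E'
from h import *
o=get_obs();print(o["time"],o["eef_pos"],o["tool_rot"],o["force"])
p,d,P=save("wrist","w1.png");np.savez("w1.npz",p=p,d=d,P=P)
cv2.imwrite("pics/w1b.png",cv2.resize(cv2.imread("pics/w1.png"),(768,576),interpolation=cv2.INTER_CUBIC))
for t in("scoop","scoop_grip","trough","ball0_center","strike_edge","slope_foot"):
    print(t,[(np.round(b["point"]).tolist(),round(b["conf"],2),np.round(P[int(b["point"][1]),int(b["point"][0])],3).tolist()) for b in boxes_of("wrist",t)][:12])
E
```

```text
time: 3.3
eef_pos: [0.4426, -0.158, 0.2923]
tool_rot: [0.101, 1.568, -0.101]
force: [0.5, 0.4, -0.5]
gripper_width: 0.0874
time: 4.18
eef_pos: [0.4552, -0.0339, 0.2923]
tool_rot: [0.101, 1.568, -0.1]
force: [-0.0, 0.5, -0.4]
gripper_width: 0.0877
4.175 [ 0.4552179  -0.03394532  0.2922692 ] [ 0.10053812  1.56819051 -0.10036725] [-0.00658236  0.45085554 -0.44638929]
scoop [([318.0, 108.0], 0.86, [0.405, 0.039, 0.005]), ([418.0, 34.0], 0.83, [0.351, 0.105, 0.1]), ([407.0, 245.0], 0.82, [0.587, 0.138, 0.002]), ([320.0, 213.0], 0.65, [0.528, 0.034, 0.005])]
scoop_grip [([405.0, 247.0], 0.97, [0.589, 0.136, 0.003]), ([318.0, 109.0], 0.95, [0.406, 0.041, 0.003]), ([320.0, 210.0], 0.81, [0.526, 0.034, 0.004]), ([412.0, 37.0], 0.6, [0.352, 0.107, 0.083])]
trough [([174.0, 224.0], 0.73, [0.519, -0.142, 0.01])]
ball0_center [([204.0, 327.0], 0.83, [0.652, -0.125, 0.034]), ([174.0, 223.0], 0.57, [0.518, -0.143, 0.009])]
strike_edge [([169.0, 222.0], 0.6, [0.516, -0.147, 0.01])]
slope_foot [([172.0, 222.0], 0.6, [0.516, -0.145, 0.01])]
```

View pics/w1b.png

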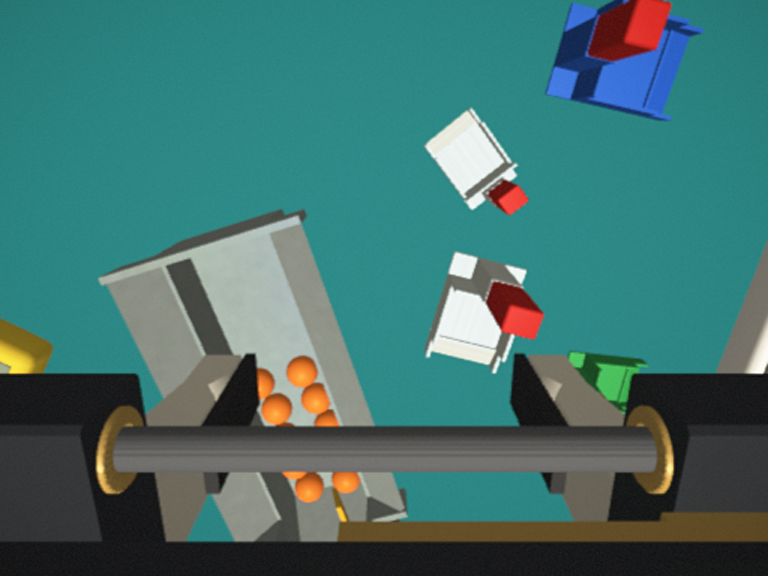

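```bash
python3 - <<'E'
from h import *
z=np.load("w1.npz");p=z["p"].astype(int);P=z["P"];d=z["d"]
X,Y,Z=P[...,0],P[...,1],P[...,2];r,g,b=p[...,0],p[...,1],p[...,2]
near=(d>.2)&(abs(X-.52)<.07)&(abs(Y-.04)<.06)
teal=(g>r+25)
m=near&~teal
k,L,st,c=cv2.connectedComponentsWithStats(m.astype(np.uint8));i=1+np.argmax(st[1:,4]);m=L==i
print("foot",m.sum(),rect(P[m]),P[m].min(0),P[m].max(0))
for lo,hi in((-.004,.012),(.02,.032),(.038,.05)):
    q=m&(Z>lo)&(Z<hi);print(lo,q.sum(),rect(P[q]) if q.sum()>5 else "")
red=m&(r>130)&(g<90)&(b<90);Q=P[red];print("red",len(Q),Q[:,2].max());t=Q[Q[:,2]>.1055];print("redtop",len(t),t.mean(0),rect(t))
# trough
gray=(abs(r-g)<25)&(abs(g-b)<25)&(d>.2)
q=gray&(abs(Z-.068)<.004)&(abs(X-.55)<.2)&(abs(Y+.12)<.12);print("walltop",q.sum(),rect(P[q]),np.median(Z[q]))
q=gray&(abs(Z-.008)<.004)&(abs(X-.5)<.12)&(abs(Y+.12)<.12);print("floor",q.sum(),rect(P[q]),np.median(Z[q]))
q=~teal&(abs(Z)<.004)&(d>.2);print("bench z",np.median(Z[teal&(d>.2)&(abs(Z)<.02)]))
E
```

```text
foot 3940 (array([526. ,  41.6]), array([84. , 85.9]), 68.1) [ 4.70774540e-01 -1.26170368e-02  4.08950505e-04] [0.57039299 0.07588717 0.11297477]
-0.004 1963 (array([526. ,  41.6]), array([84. , 85.9]), 68.1)
0.02 352 (array([513.5,  32.6]), array([58.1, 68.9]), 68.2)
0.038 175 (array([486.7,  32.9]), array([14.7, 42.4]), 21.3)
red 456 0.11297477174026274
redtop 455 [0.48937091 0.04154484 0.11085881] (array([490.3,  41.6]), array([21. , 18.2]), 68.4)
walltop 2621 (array([ 545.4, -127.5]), array([238. , 133.8]), 9.9) 0.06802162153286659
floor 4822 (array([508. , -87.8]), array([179.7, 168.4]), 10.6) 0.009126712074784177
bench z 0.0011639725459976224
```

```bash
python3 -m crank '[{"dx":0.4,"dy":0.6,"dz":0,"rx":0,"ry":0,"rz":-0.6,"fingers":1},{"dx":0.5,"dy":1,"dz":0,"rx":0,"ry":0,"rz":-0.6,"fingers":1},{"dx":0.5,"dy":1,"dz":-0.6,"rx":0,"ry":0,"rz":-0.6,"fingers":1},{"dx":0,"dy":0.4,"dz":-1,"rx":0,"ry":0,"rz":0,"fingers":1},{"dx":0,"dy":0,"dz":-1,"rx":0,"ry":0,"rz":0,"fingers":1},{"dx":0,"dy":0,"dz":-0.6,"rx":0,"ry":0,"rz":0,"fingers":1},{"dx":0,"dy":0,"dz":0,"rx":0,"ry":0,"rz":0,"fingers":1},{"dx":0,"dy":0,"dz":0,"rx":0,"ry":0,"rz":0,"fingers":1}]'; python3 - <<'E'
from h import *
from scipy.spatial.transform import Rotation as R
o=get_obs();T=R.from_rotvec(o["tool_rot"]).as_matrix();print(np.degrees(np.arctan2(T[1,2],T[0,2])),(np.array([.4903,.0413,.132])-o["eef_pos"])/.025)
E
```

```text
time: 5.52
eef_pos: [0.4909, 0.0406, 0.213]
tool_rot: [0.299, 1.549, -0.298]
force: [0.9, 0.0, 0.0]
gripper_width: 0.0878
-21.804377877826088 [-0.02421539  0.027684   -3.24061056]
```

```bash
python3 -m crank '[{"dx":0,"dy":0,"dz":-0.7,"rx":0,"ry":0,"rz":0,"fingers":1},{"dx":0,"dy":0.03,"dz":-1,"rx":0,"ry":0,"rz":0,"fingers":1},{"dx":-0.02,"dy":0,"dz":-0.8,"rx":0,"ry":0,"rz":0,"fingers":1},{"dx":0,"dy":0,"dz":-0.5,"rx":0,"ry":0,"rz":0,"fingers":1},{"dx":0,"dy":0,"dz":-0.24,"rx":0,"ry":0,"rz":0,"fingers":0.4},{"dx":0,"dy":0,"dz":0,"rx":0,"ry":0,"rz":0,"fingers":0.3},{"dx":0,"dy":0,"dz":0,"rx":0,"ry":0,"rz":0,"fingers":0},{"dx":0,"dy":0,"dz":0,"rx":0,"ry":0,"rz":0,"fingers":0},{"dx":0,"dy":0,"dz":0,"rx":0,"ry":0,"rz":0,"fingers":0},{"dx":0,"dy":0,"dz":0,"rx":0,"ry":0,"rz":0,"fingers":0}]' 60; python3 - <<'E'
from h import *
o=get_obs();print(o["eef_pos"],o["force"],o["torque"],o["gripper_width"])
E
```

```text
time: 6.78
eef_pos: [0.4899, 0.0414, 0.1313]
tool_rot: [0.299, 1.55, -0.298]
force: [0.1, 0.3, -0.2]
gripper_width: 0.0331
[0.48991402 0.04143601 0.13130164] [ 0.14837376  0.33480593 -0.247923  ] [-0.0253643  -0.00618506  0.00998782] 0.03313070761516717
```

```bash
python3 -m crank '[{"dx":0,"dy":0,"dz":0,"rx":0,"ry":0,"rz":0,"fingers":0},{"dx":0,"dy":0,"dz":0,"rx":0,"ry":0,"rz":0,"fingers":0},{"dx":0,"dy":0,"dz":0,"rx":0,"ry":0,"rz":0,"fingers":0},{"dx":0,"dy":0,"dz":0.4,"rx":0,"ry":0,"rz":0,"fingers":0},{"dx":0,"dy":0,"dz":1,"rx":0,"ry":0,"rz":0,"fingers":0},{"dx":0,"dy":0,"dz":1,"rx":0,"ry":0,"rz":0,"fingers":0},{"dx":0,"dy":0,"dz":1,"rx":0,"ry":0,"rz":0,"fingers":0},{"dx":0.5,"dy":-0.6,"dz":1,"rx":0,"ry":0,"rz":0.5,"fingers":0},{"dx":0.6,"dy":-1,"dz":1,"rx":0,"ry":0,"rz":0.8,"fingers":0},{"dx":0.6,"dy":-1,"dz":1,"rx":0,"ry":0,"rz":0.8,"fingers":0},{"dx":0.6,"dy":-1,"dz":1,"rx":0,"ry":0,"rz":0.8,"fingers":0},{"dx":0.6,"dy":-1,"dz":0.6,"rx":0,"ry":0,"rz":0.7,"fingers":0},{"dx":0.6,"dy":-1,"dz":0,"rx":0,"ry":0,"rz":0.34,"fingers":0},{"dx":0.5,"dy":-0.6,"dz":0,"rx":0,"ry":0,"rz":0,"fingers":0},{"dx":0.4,"dy":-0.3,"dz":0,"rx":0,"ry":0,"rz":0,"fingers":0},{"dx":0,"dy":0,"dz":0,"rx":0,"ry":0,"rz":0,"fingers":0},{"dx":0,"dy":0,"dz":0,"rx":0,"ry":0,"rz":0,"fingers":0}]'; python3 - <<'E'
from h import *
from scipy.spatial.transform import Rotation as R
o=get_obs();T=R.from_rotvec(o["tool_rot"]).as_matrix();print(np.degrees(np.arctan2(T[1,2],T[0,2])),o["eef_pos"],o["force"],o["gripper_width"])
p,d,P=save("wrist","w2.png");np.savez("w2.npz",p=p,d=d,P=P)
cv2.imwrite("pics/w2b.png",cv2.resize(cv2.imread("pics/w2.png"),(768,576),interpolation=cv2.INTER_CUBIC))
E
```

```text
time: 8.9
eef_pos: [0.5996, -0.1206, 0.331]
tool_rot: [-0.133, 1.567, 0.133]
force: [0.1, -0.1, -1.2]
gripper_width: 0.0219
9.729271122894852 [ 0.59959124 -0.1205526   0.3309636 ] [ 0.11879889 -0.08504012 -1.1804612 ] 0.02186451057138405
```

View pics/w2b.png

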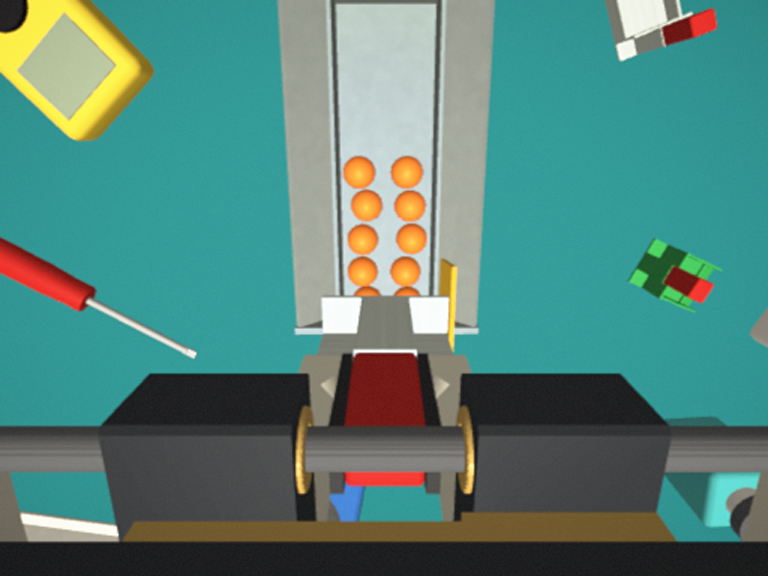

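```bash
python3 - <<'E'
from h import *
z=np.load("w2.npz");p=z["p"].astype(int);P=z["P"];d=z["d"]
r,g,b=p[...,0],p[...,1],p[...,2]
Z=P[...,2];gray=(abs(r-g)<25)&(abs(g-b)<25)&(d>.2)
q=gray&(abs(Z-.068)<.004)&(abs(P[...,0]-.55)<.2)&(abs(P[...,1]+.12)<.12)
print("walls",rect(P[q]),np.median(Z[q]))
# yaw from outer flange edges, per-row left/right
def edge(mask,rows):
    l=[];rr=[]
    for v in rows:
        c=np.where(mask[v])[0]
        if len(c): l.append(P[v,c[0],:2]);rr.append(P[v,c[-1],:2])
    out=[]
    for e in(l,rr):
        e=np.array(e);vx,vy,x0,y0=cv2.fitLine(e.astype(np.float32),cv2.DIST_HUBER,0,.001,.001).ravel();out.append((np.degrees(np.arctan(vy/vx)),x0,y0))
    return out
th=np.radians(9.75);c,s=np.cos(th),np.sin(th);U=P[...,0]*c+P[...,1]*s;V=-P[...,0]*s+P[...,1]*c
for nm,m,rows in(("flange",q,range(10,200)),("floor",gray&(abs(Z-.009)<.003)&(abs(V+.217)<.06),range(10,95))):
    for a,x,y in edge(m,rows): print(nm,round(a,2),"v",-x*s+y*c)
or_=(r>200)&(g>80)&(g<180)&(b<90)&(d>.2)&(Z<.04)
k,L,st,cc=cv2.connectedComponentsWithStats(or_.astype(np.uint8))
for i in range(1,k):
    if st[i,4]>80: t=(L==i); print("ball",st[i,4],U[t].mean().round(4),V[t].mean().round(4),Z[t].max().round(4))
ye=(r>150)&(g>110)&(b<80)&(Z>.09)&(Z<.14)&(d>.2)&(abs(V+.18)<.04)
print("bar",ye.sum(),"u",U[ye].min(),"v",V[ye].min(),V[ye].max(),np.median(V[ye]),"z",Z[ye].min(),Z[ye].max())
t=ye&(Z>.12);print("bartop",t.sum(),V[t].min(),V[t].max(),np.median(V[t]),U[t].min())
w=q&(abs(V+.217)>.04);print("wall U max",np.sort(U[w])[-20:][::5],"floor U min",U[gray&(abs(Z-.009)<.003)&(abs(V+.217)<.03)].min())
E
```

```text
walls (array([ 550. , -129.8]), array([217.4, 128.6]), 10.0) 0.06808817875768455
flange 9.81 v -0.2782935063642553
flange 9.81 v -0.15888808765128742
floor 10.02 v -0.2548570907458928
floor 9.77 v -0.18251291318992263
ball 268 0.5198 -0.2396 0.0342
ball 272 0.5198 -0.2034 0.0355
ball 245 0.545 -0.2341 0.0346
ball 251 0.5454 -0.2006 0.0351
ball 232 0.5719 -0.2376 0.0344
ball 235 0.5712 -0.1989 0.0349
ball 219 0.5985 -0.238 0.0351
ball 219 0.5984 -0.2032 0.0346
bar 297 u 0.5668432706766291 v -0.18428923103269756 -0.1770302597669265 -0.1800382867419642 z 0.10992567187026918 0.13279167620006177
bartop 221 -0.1823498839620657 -0.1770302597669265 -0.17942579600086295 0.5668432706766291
wall U max [0.62823733 0.62839115 0.62850012 0.62867454] floor U min 0.4019397532963671
```

```bash
python3 -m crank '[{"dx":-0.6,"dy":-0.1,"dz":0,"rx":0,"ry":0,"rz":0,"fingers":0},{"dx":-1,"dy":-0.2,"dz":0,"rx":0,"ry":0,"rz":0,"fingers":0},{"dx":-1,"dy":-0.2,"dz":-0.4,"rx":0,"ry":0,"rz":0,"fingers":0},{"dx":-1,"dy":-0.2,"dz":-0.8,"rx":0,"ry":0,"rz":0,"fingers":0},{"dx":-1,"dy":-0.2,"dz":-1,"rx":0,"ry":0,"rz":0,"fingers":0},{"dx":-0.86,"dy":-0.1,"dz":-1,"rx":0,"ry":0,"rz":0,"fingers":0},{"dx":-0.5,"dy":-0.1,"dz":-0.4,"rx":0,"ry":0,"rz":0,"fingers":0},{"dx":0,"dy":0,"dz":0,"rx":0,"ry":0,"rz":0,"fingers":0},{"dx":0,"dy":0,"dz":0,"rx":0,"ry":0,"rz":0,"fingers":0}]'; cat > pos.py <<'E'
from h import *
from scipy.spatial.transform import Rotation as R
o=get_obs();T=R.from_rotvec(o["tool_rot"]).as_matrix();th=np.radians(9.78);c,s=np.cos(th),np.sin(th)
q=o["eef_pos"];print(round(o["time"],2),"trough-frame scoop origin x,y mm",((q[0]*c+q[1]*s-.541+.037)*1000).round(1),((-q[0]*s+q[1]*c+.2185)*1000).round(1),"underside",((q[2]-.1313)*1000).round(1),"yaw",np.degrees(np.arctan2(T[1,2],T[0,2])).round(2),"tilt",np.degrees(np.arccos(np.clip(-T[2,0],-1,1))).round(2),"F",o["force"].round(1),"M",o["torque"].round(2),o["gripper_width"].round(4))
E
python3 pos.py
```

```text
time: 10.07
eef_pos: [0.4521, -0.1485, 0.2424]
tool_rot: [-0.134, 1.564, 0.133]
force: [0.4, 0.9, -1.3]
gripper_width: 0.0219Traceback (most recent call last):
  File "pos.py", line 4, in <module>
    q=o["eef_pos"];print(round(o["time"],2),"trough-frame scoop origin x,y mm",((q[0]*c+q[1]*s-.541+.037)*1000).round(1),((-q[0]*s+q[1]*c+.2185)*1000).round(1),"underside",((q[2]-.1313)*1000).round(1),"yaw",np.degrees(np.arctan2(T[1,2],T[0,2])).round(2),"tilt",np.degrees(np.arccos(np.clip(-T[2,0],-1,1))).round(2),"F",o["force"].round(1),"M",o["torque"].round(2),o["gripper_width"].round(4))
                                                                                                                                                                                                                                                                                                                                                                            ^^^^^^^^^^^^^^^^^^^^^^^^
AttributeError: 'float' object has no attribute 'round'
```

```bash
sed -i 's/o\["gripper_width"\].round(4)/round(o["gripper_width"],4)/' pos.py; python3 -m crank '[{"dx":-0.04,"dy":0,"dz":-0.5,"rx":0,"ry":0,"rz":0,"fingers":0},{"dx":0,"dy":0,"dz":-1,"rx":0,"ry":0,"rz":0,"fingers":0},{"dx":0,"dy":0,"dz":-1,"rx":0,"ry":0,"rz":0,"fingers":0},{"dx":0,"dy":0,"dz":-0.8,"rx":0,"ry":0,"rz":0,"fingers":0},{"dx":0,"dy":0,"dz":-0.5,"rx":0,"ry":0,"rz":0,"fingers":0},{"dx":0,"dy":0,"dz":-0.2,"rx":0,"ry":0,"rz":0,"fingers":0},{"dx":0,"dy":0,"dz":0,"rx":0,"ry":0,"rz":0,"fingers":0},{"dx":0,"dy":0,"dz":0,"rx":0,"ry":0,"rz":0,"fingers":0}]'; python3 pos.py
```

```text
time: 11.08
eef_pos: [0.4504, -0.1486, 0.1418]
tool_rot: [-0.133, 1.565, 0.133]
force: [0.4, 0.0, -1.5]
gripper_width: 0.0217
11.07 trough-frame scoop origin x,y mm -85.4 -4.4 underside 10.5 yaw 9.73 tilt 0.07 F [ 0.4  0.  -1.5] M [0.   0.02 0.03] 0.0217
```

```bash
python3 -m crank '[{"dx":0.2,"dy":0.034,"dz":-0.04,"rx":0,"ry":0,"rz":0,"fingers":0},{"dx":0.345,"dy":0.06,"dz":0,"rx":0,"ry":0,"rz":0,"fingers":0},{"dx":0.345,"dy":0.06,"dz":0,"rx":0,"ry":0,"rz":0,"fingers":0},{"dx":0.345,"dy":0.06,"dz":0,"rx":0,"ry":0,"rz":0,"fingers":0},{"dx":0.345,"dy":0.06,"dz":0,"rx":0,"ry":0,"rz":0,"fingers":0},{"dx":0.345,"dy":0.06,"dz":0,"rx":0,"ry":0,"rz":0,"fingers":0},{"dx":0.345,"dy":0.06,"dz":0,"rx":0,"ry":0,"rz":0,"fingers":0},{"dx":0.345,"dy":0.06,"dz":0,"rx":0,"ry":0,"rz":0,"fingers":0},{"dx":0.345,"dy":0.06,"dz":0,"rx":0,"ry":0,"rz":0,"fingers":0},{"dx":0.345,"dy":0.06,"dz":0,"rx":0,"ry":0,"rz":0,"fingers":0}]'; python3 pos.py
```

```text
time: 12.32
eef_pos: [0.5329, -0.1342, 0.1401]
tool_rot: [-0.133, 1.567, 0.133]
force: [-0.3, -0.5, -1.1]
gripper_width: 0.0213
12.32 trough-frame scoop origin x,y mm -1.6 -4.3 underside 8.8 yaw 9.72 tilt 0.02 F [-0.3 -0.5 -1.1] M [-0.15  0.33 -0.03] 0.0213
```

```bash
python3 -m crank '[{"dx":0.3,"dy":0.052,"dz":0.02,"rx":0,"ry":0,"rz":0,"fingers":0},{"dx":0.3,"dy":0.052,"dz":0,"rx":0,"ry":0,"rz":0,"fingers":0},{"dx":0.3,"dy":0.052,"dz":0,"rx":0,"ry":0,"rz":0,"fingers":0},{"dx":0.3,"dy":0.052,"dz":0,"rx":0,"ry":0,"rz":0,"fingers":0},{"dx":0.3,"dy":0.052,"dz":0,"rx":0,"ry":0,"rz":0,"fingers":0},{"dx":0.3,"dy":0.052,"dz":0,"rx":0,"ry":0,"rz":0,"fingers":0},{"dx":0.2,"dy":0.034,"dz":0,"rx":0,"ry":0,"rz":0,"fingers":0}]'; python3 pos.py
```

```text
time: 13.2
eef_pos: [0.581, -0.1258, 0.14]
tool_rot: [-0.133, 1.571, 0.133]
force: [-7.0, -3.4, 0.5]
gripper_width: 0.0221
13.2 trough-frame scoop origin x,y mm 47.2 -4.2 underside 8.7 yaw 9.7 tilt 0.25 F [-7.  -3.4  0.5] M [-1.33  2.72 -0.14] 0.0221
```

```bash
python3 - <<'E'
from h import *
a,_,_=save("scene","s2.png");b,_,_=save("wrist","w3.png")
A=cv2.resize(a[90:250,150:310],(576,576),interpolation=cv2.INTER_CUBIC)
cv2.imwrite("pics/m1.png",np.hstack([A,b[:,:][:, 150:370][:, :220].repeat(1,0) if 0 else cv2.resize(b[:,180:329],(224,576))])[...,::-1])
E
```

```text
(no output)
```

View pics/m1.png

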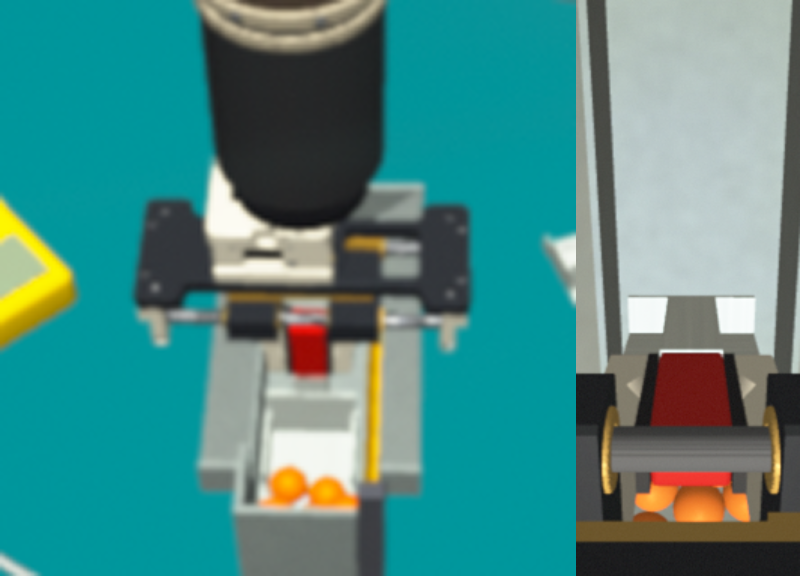

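```bash
python3 -m crank '[{"dx":0.15,"dy":0.026,"dz":0.02,"rx":0,"ry":0,"rz":0,"fingers":0},{"dx":0.15,"dy":0.026,"dz":0,"rx":0,"ry":0,"rz":0,"fingers":0},{"dx":0.08,"dy":0.014,"dz":0,"rx":0,"ry":0,"rz":0,"fingers":0},{"dx":0,"dy":0,"dz":0,"rx":0,"ry":0,"rz":0,"fingers":0},{"dx":0,"dy":0,"dz":0,"rx":0,"ry":0,"rz":0,"fingers":0}]'; python3 pos.py
```

```text
time: 13.92
eef_pos: [0.5923, -0.1238, 0.1413]
tool_rot: [-0.133, 1.566, 0.133]
force: [-0.7, 1.0, -2.1]
gripper_width: 0.0217
13.93 trough-frame scoop origin x,y mm 58.7 -4.1 underside 10.0 yaw 9.73 tilt 0.05 F [-0.7  1.  -2.1] M [-0.04  0.08  0.01] 0.0217
```

```bash
python3 -m crank '[{"dx":0.06,"dy":0.01,"dz":0.08,"rx":0,"ry":0,"rz":0,"fingers":0},{"dx":0.094,"dy":0.016,"dz":0.1,"rx":0,"ry":0,"rz":0,"fingers":0},{"dx":0.094,"dy":0.016,"dz":0.1,"rx":0,"ry":0,"rz":0,"fingers":0},{"dx":0.094,"dy":0.016,"dz":0.1,"rx":0,"ry":0,"rz":0,"fingers":0},{"dx":0.094,"dy":0.016,"dz":0.1,"rx":0,"ry":0,"rz":0,"fingers":0},{"dx":0.094,"dy":0.016,"dz":0.1,"rx":0,"ry":0,"rz":0,"fingers":0},{"dx":0.094,"dy":0.016,"dz":0.1,"rx":0,"ry":0,"rz":0,"fingers":0},{"dx":0.094,"dy":0.016,"dz":0.1,"rx":0,"ry":0,"rz":0,"fingers":0},{"dx":0.02,"dy":0.003,"dz":0.02,"rx":0,"ry":0,"rz":0,"fingers":0},{"dx":0,"dy":0,"dz":0,"rx":0,"ry":0,"rz":0,"fingers":0},{"dx":0,"dy":0,"dz":0,"rx":0,"ry":0,"rz":0,"fingers":0}]'; python3 pos.py;python3 - <<'E'
from h import *
a,_,_=save("scene","s3.png");b,_,_=save("wrist","w4.png")
A=cv2.resize(a[140:250,170:280],(576,576),interpolation=cv2.INTER_CUBIC)
cv2.imwrite("pics/m2.png",np.hstack([A,cv2.resize(b[:,180:329],(224,576))])[...,::-1])
E
```

```text
time: 15.3
eef_pos: [0.6049, -0.1214, 0.1582]
tool_rot: [-0.132, 1.58, 0.133]
force: [-12.1, -1.0, -5.3]
gripper_width: 0.0219
15.3 trough-frame scoop origin x,y mm 71.5 -3.9 underside 26.9 yaw 9.66 tilt 0.75 F [-12.1  -1.   -5.3] M [-0.75  5.34  0.22] 0.0219
```

View pics/m2.png

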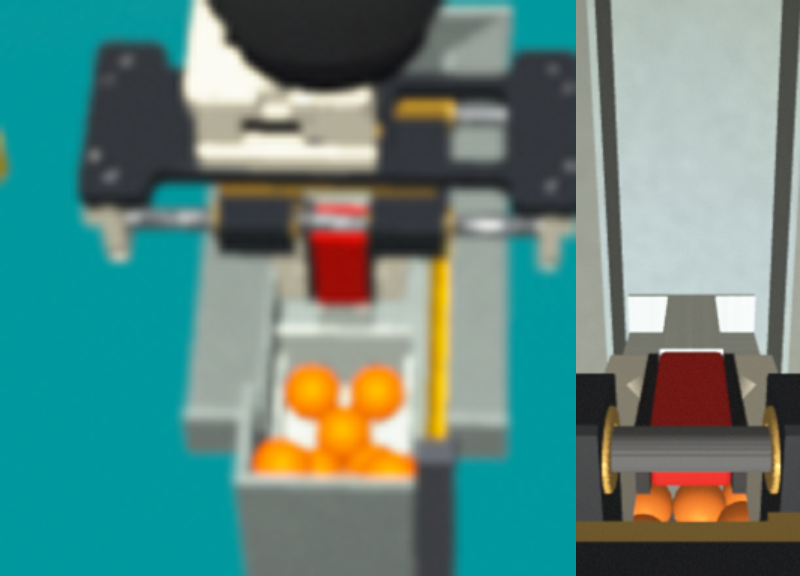

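```bash
python3 -m crank '[{"dx":0.06,"dy":0.01,"dz":0.03,"rx":0,"ry":0,"rz":0,"fingers":0},{"dx":0.06,"dy":0.01,"dz":0.03,"rx":0,"ry":0,"rz":0,"fingers":0},{"dx":0.06,"dy":0.01,"dz":0.03,"rx":0,"ry":0,"rz":0,"fingers":0},{"dx":0.06,"dy":0.01,"dz":0.03,"rx":0,"ry":0,"rz":0,"fingers":0},{"dx":0,"dy":0,"dz":0,"rx":0,"ry":0,"rz":0,"fingers":0},{"dx":0,"dy":0,"dz":0,"rx":0,"ry":0,"rz":0,"fingers":0},{"dx":0,"dy":0,"dz":0,"rx":0,"ry":0,"rz":0,"fingers":0}]'; python3 pos.py;python3 - <<'E'
from h import *
a,_,_=save("scene","s4.png");b,_,_=save("wrist","w5.png")
A=cv2.resize(a[140:250,170:280],(576,576),interpolation=cv2.INTER_CUBIC)
cv2.imwrite("pics/m3.png",np.hstack([A,cv2.resize(b[:,180:329],(224,576))])[...,::-1])
E
```

```text
time: 16.27
eef_pos: [0.6101, -0.1212, 0.1607]
tool_rot: [-0.132, 1.582, 0.132]
force: [-12.5, -6.4, -7.7]
gripper_width: 0.0219
16.27 trough-frame scoop origin x,y mm 76.6 -4.5 underside 29.4 yaw 9.63 tilt 0.88 F [-12.5  -6.4  -7.7] M [-2.64  5.66  0.06] 0.0219
```

View pics/m3.png

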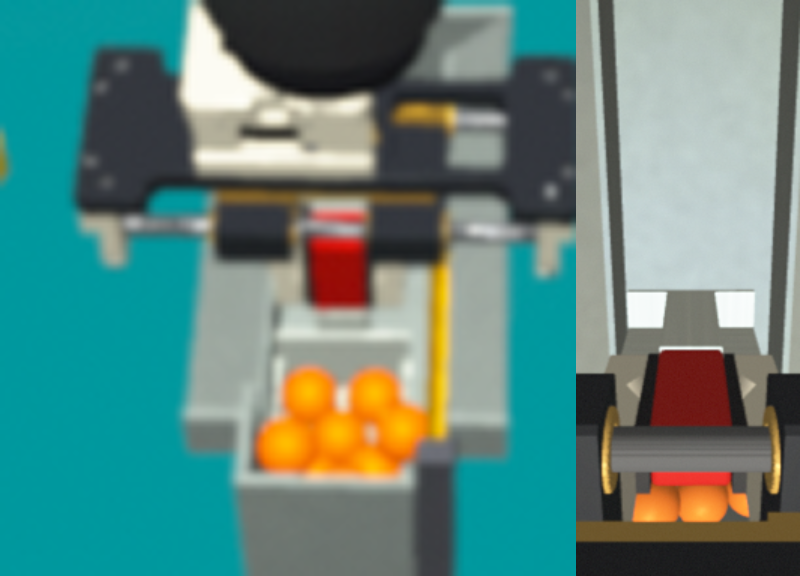

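```bash
python3 -m crank '[{"dx":-0.08,"dy":-0.014,"dz":0,"rx":0,"ry":0,"rz":0,"fingers":0},{"dx":-0.12,"dy":-0.02,"dz":0,"rx":0,"ry":0,"rz":0,"fingers":0},{"dx":-0.12,"dy":-0.02,"dz":0,"rx":0,"ry":0,"rz":0,"fingers":0},{"dx":-0.12,"dy":-0.02,"dz":0,"rx":0,"ry":0,"rz":0,"fingers":0},{"dx":-0.12,"dy":-0.02,"dz":0,"rx":0,"ry":0,"rz":0,"fingers":0},{"dx":-0.12,"dy":-0.02,"dz":0,"rx":0,"ry":0,"rz":0,"fingers":0},{"dx":-0.12,"dy":-0.02,"dz":0,"rx":0,"ry":0,"rz":0,"fingers":0},{"dx":-0.12,"dy":-0.02,"dz":0,"rx":0,"ry":0,"rz":0,"fingers":0},{"dx":-0.12,"dy":-0.02,"dz":0,"rx":0,"ry":0,"rz":0,"fingers":0},{"dx":-0.12,"dy":-0.02,"dz":0,"rx":0,"ry":0,"rz":0,"fingers":0},{"dx":-0.12,"dy":-0.02,"dz":0,"rx":0,"ry":0,"rz":0,"fingers":0},{"dx":-0.12,"dy":-0.02,"dz":0,"rx":0,"ry":0,"rz":0,"fingers":0},{"dx":-0.08,"dy":-0.014,"dz":0,"rx":0,"ry":0,"rz":0,"fingers":0},{"dx":-0.02,"dy":-0.003,"dz":0,"rx":0,"ry":0,"rz":0,"fingers":0},{"dx":0,"dy":0,"dz":0,"rx":0,"ry":0,"rz":0,"fingers":0},{"dx":0,"dy":0,"dz":0,"rx":0,"ry":0,"rz":0,"fingers":0}]'; python3 pos.py;python3 - <<'E'
from h import *
a,_,_=save("scene","s5.png");b,_,_=save("wrist","w6.png")
A=cv2.resize(a[140:250,170:280],(576,576),interpolation=cv2.INTER_CUBIC)
cv2.imwrite("pics/m4.png",np.hstack([A,cv2.resize(b[:,180:329],(224,576))])[...,::-1])
E
```

```text
time: 18.38
eef_pos: [0.579, -0.1261, 0.1642]
tool_rot: [-0.133, 1.567, 0.133]
force: [-0.7, -0.2, -1.6]
gripper_width: 0.0221
18.38 trough-frame scoop origin x,y mm 45.2 -4.1 underside 32.9 yaw 9.73 tilt 0.01 F [-0.7 -0.2 -1.6] M [-0.01  0.03  0.03] 0.0221
```

View pics/m4.png

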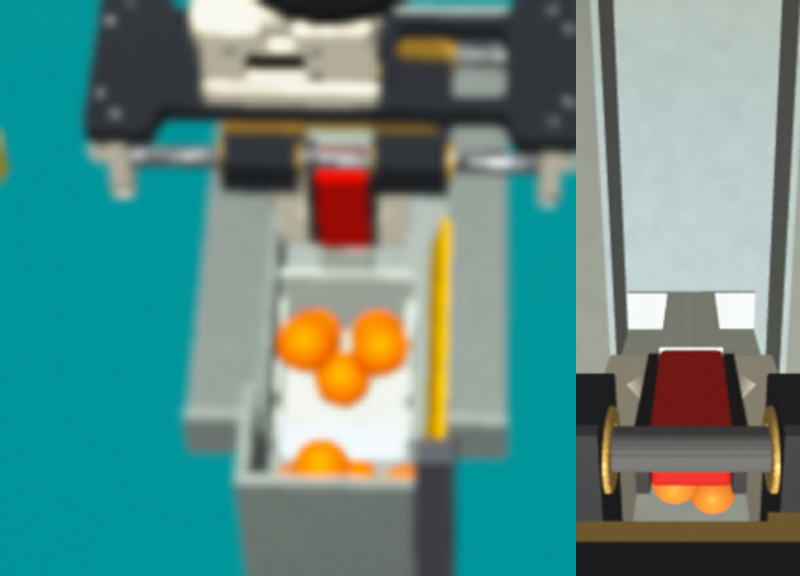

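```bash
cat > balls.py <<'E'
from h import *
import sys
def balls(n):
    p,d=snapshot(n);P=cloud(n,d);p=p.astype(int);r,g,b=p[...,0],p[...,1],p[...,2]
    th=np.radians(9.78);c,s=np.cos(th),np.sin(th)
    m=(r>150)&(g>50)&(g<190)&(b<90)&(r>g+40)&(d>.2)&(r-b>100)
    Q=P[m];x=(Q[:,0]*c+Q[:,1]*s-.541)*1e3;y=(-Q[:,0]*s+Q[:,1]*c+.2185)*1e3;z=Q[:,2]*1e3
    A=np.stack([x,y,z],1);A=A[(abs(y)<60)&(abs(x)<145)&(g[m]<.75*r[m])]
    # sequential RANSAC spheres, r=12.5
    rng=np.random.default_rng(0);out=[]
    while len(A)>8 and len(out)<12:
        best=None
        for i in range(3000):
            a=A[rng.integers(len(A))]; ctr=a+rng.normal(0,1,3)*0+12.5*(lambda v:v/np.linalg.norm(v))(rng.normal(size=3))
            e=abs(np.linalg.norm(A-ctr,axis=1)-12.5)<2.5;k=e.sum()
            if (np.linalg.norm(A-ctr,axis=1)<8).sum()<2 and (best is None or k>best[0]):best=(k,ctr)
        if best is None or best[0]<7: break
        out.append((best[0],best[1].round(0).tolist())); A=A[np.linalg.norm(A-best[1],axis=1)>15]
    return out
if __name__=="__main__":
    for n in sys.argv[1:]: print(n,*balls(n),sep="\n ")
E
python3 balls.py scene
```

```text
scene
 (np.int64(95), [46.0, -20.0, 67.0])
 (np.int64(84), [48.0, 10.0, 66.0])
 (np.int64(50), [51.0, -5.0, 48.0])
 (np.int64(42), [91.0, -11.0, 42.0])
 (np.int64(17), [21.0, -5.0, 63.0])
 (np.int64(10), [83.0, 13.0, 38.0])
 (np.int64(9), [0.0, -5.0, 142.0])
 (np.int64(7), [31.0, 1.0, 58.0])
```

```bash
python3 -m crank '[{"dx":-0.05,"dy":0.3,"dz":0,"rx":0,"ry":0,"rz":0,"fingers":0},{"dx":0.05,"dy":-0.3,"dz":0,"rx":0,"ry":0,"rz":0,"fingers":0},{"dx":-0.05,"dy":0.3,"dz":0,"rx":0,"ry":0,"rz":0,"fingers":0},{"dx":0.05,"dy":-0.3,"dz":0,"rx":0,"ry":0,"rz":0,"fingers":0},{"dx":-0.05,"dy":0.3,"dz":0,"rx":0,"ry":0,"rz":0,"fingers":0},{"dx":0.05,"dy":-0.3,"dz":0,"rx":0,"ry":0,"rz":0,"fingers":0},{"dx":0,"dy":0,"dz":0,"rx":0,"ry":0,"rz":0,"fingers":0},{"dx":0,"dy":0,"dz":0,"rx":0,"ry":0,"rz":0,"fingers":0}]'; python3 pos.py; python3 balls.py scene
```

```text
time: 19.52
eef_pos: [0.5789, -0.1263, 0.1641]
tool_rot: [-0.133, 1.567, 0.133]
force: [0.8, -0.6, -2.2]
gripper_width: 0.0217
19.52 trough-frame scoop origin x,y mm 45.1 -4.3 underside 32.8 yaw 9.7 tilt 0.0 F [ 0.8 -0.6 -2.2] M [-0.04  0.05  0.04] 0.0217
scene
 (np.int64(85), [50.0, 8.0, 63.0])
 (np.int64(83), [47.0, -20.0, 65.0])
 (np.int64(52), [56.0, -6.0, 49.0])
 (np.int64(38), [91.0, -14.0, 42.0])
 (np.int64(30), [31.0, 7.0, 49.0])
 (np.int64(19), [35.0, -21.0, 52.0])
 (np.int64(11), [81.0, 13.0, 35.0])
 (np.int64(10), [49.0, -21.0, 67.0])
 (np.int64(8), [3.0, -7.0, 149.0])
```

```bash
python3 -m crank '[{"dx":-0.07,"dy":0.42,"dz":0,"rx":0,"ry":0,"rz":0,"fingers":0},{"dx":0.07,"dy":-0.42,"dz":0,"rx":0,"ry":0,"rz":0,"fingers":0},{"dx":-0.07,"dy":0.42,"dz":0,"rx":0,"ry":0,"rz":0,"fingers":0},{"dx":0.07,"dy":-0.42,"dz":0,"rx":0,"ry":0,"rz":0,"fingers":0},{"dx":-0.07,"dy":0.42,"dz":0,"rx":0,"ry":0,"rz":0,"fingers":0},{"dx":0,"dy":0,"dz":0,"rx":0,"ry":0,"rz":0,"fingers":0},{"dx":0.07,"dy":-0.42,"dz":0,"rx":0,"ry":0,"rz":0,"fingers":0},{"dx":0,"dy":0,"dz":0,"rx":0,"ry":0,"rz":0,"fingers":0},{"dx":0,"dy":0,"dz":0,"rx":0,"ry":0,"rz":0,"fingers":0}]'; python3 pos.py; python3 balls.py scene;python3 - <<'E'
from h import *
a,_,_=save("scene","s6.png")
A=cv2.resize(a[150:240,180:270],(576,576),interpolation=cv2.INTER_CUBIC)
cv2.imwrite("pics/m5.png",A[...,::-1])
E
```

```text
time: 20.7
eef_pos: [0.5789, -0.1263, 0.1641]
tool_rot: [-0.133, 1.567, 0.133]
force: [-0.6, -0.8, -1.0]
gripper_width: 0.0219
20.7 trough-frame scoop origin x,y mm 45.0 -4.3 underside 32.8 yaw 9.69 tilt 0.01 F [-0.6 -0.8 -1. ] M [-0.1   0.07 -0.02] 0.0219
scene
 (np.int64(92), [43.0, -21.0, 67.0])
 (np.int64(74), [53.0, 8.0, 47.0])
 (np.int64(59), [59.0, -16.0, 48.0])
 (np.int64(56), [29.0, 7.0, 49.0])
 (np.int64(46), [91.0, -14.0, 42.0])
 (np.int64(18), [31.0, -20.0, 51.0])
 (np.int64(8), [53.0, 8.0, 52.0])
 (np.int64(7), [4.0, -5.0, 151.0])
 (np.int64(7), [45.0, -24.0, 68.0])
```

View pics/m5.png

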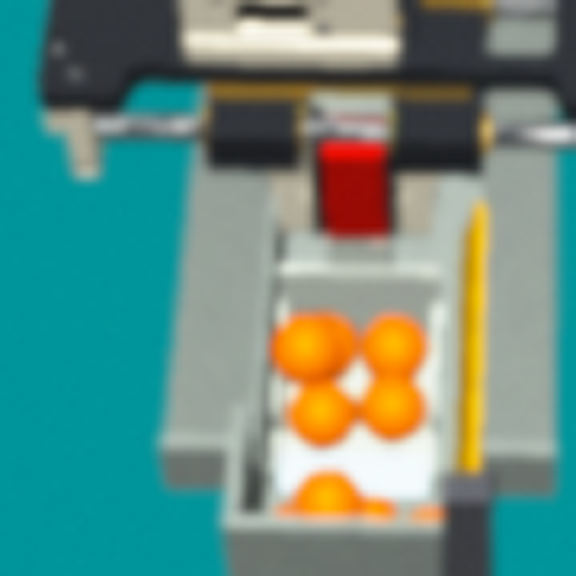

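```bash
python3 -m crank '[{"dx":0,"dy":0,"dz":0.06,"rx":0,"ry":0,"rz":0,"fingers":0},{"dx":0,"dy":0,"dz":0.13,"rx":0,"ry":0,"rz":0,"fingers":0},{"dx":0,"dy":0,"dz":0.2,"rx":0,"ry":0,"rz":0,"fingers":0},{"dx":0,"dy":0,"dz":0.2,"rx":0,"ry":0,"rz":0,"fingers":0},{"dx":0,"dy":0,"dz":0.2,"rx":0,"ry":0,"rz":0,"fingers":0},{"dx":0,"dy":0,"dz":0.2,"rx":0,"ry":0,"rz":0,"fingers":0},{"dx":0,"dy":0,"dz":0.2,"rx":0,"ry":0,"rz":0,"fingers":0},{"dx":0,"dy":0,"dz":0.2,"rx":0,"ry":0,"rz":0,"fingers":0},{"dx":0,"dy":0,"dz":0.13,"rx":0,"ry":0,"rz":0,"fingers":0},{"dx":0,"dy":0,"dz":0.05,"rx":0,"ry":0,"rz":0,"fingers":0},{"dx":0,"dy":0,"dz":0,"rx":0,"ry":0,"rz":0,"fingers":0},{"dx":0,"dy":0,"dz":0,"rx":0,"ry":0,"rz":0,"fingers":0}]'; python3 pos.py; python3 balls.py scene top
python3 - <<'E'
from h import *
p,d,P=save("scene","s7.png");p=p.astype(int);r,g,b=p[...,0],p[...,1],p[...,2]
th=np.radians(9.78);c,s=np.cos(th),np.sin(th);x=(P[...,0]*c+P[...,1]*s-.541)*1e3;y=(-P[...,0]*s+P[...,1]*c+.2185)*1e3;z=P[...,2]*1e3
m=(r>150)&(g>.68*r)&(b<90)&(x>15)&(x<140)&(y>10)&(y<60)&(z>80);print("bar",m.sum(),[np.percentile(a[m],[1,10,50,90,99]).round(1) for a in(x,y,z)])
m=(abs(r-g)<30)&(abs(g-b)<30)&(abs(x-45)<20)&(abs(y+4)<33)&(z>80)&(d>.2);print("scoop rim pts",m.sum())
for yy in((-36,-29),(22,30)):
  t=m&(y>yy[0])&(y<yy[1])
  if t.sum(): print(yy,t.sum(),np.percentile(z[t],[5,50,95]).round(1),np.median(y[t]))
E
```

```text
time: 22.3
eef_pos: [0.5788, -0.1261, 0.2032]
tool_rot: [-0.133, 1.567, 0.133]
force: [-0.1, -0.4, -2.2]
gripper_width: 0.0217
22.3 trough-frame scoop origin x,y mm 45.0 -4.1 underside 71.9 yaw 9.72 tilt 0.02 F [-0.1 -0.4 -2.2] M [0.   0.07 0.01] 0.0217
scene
 (np.int64(100), [44.0, -22.0, 106.0])
 (np.int64(81), [54.0, 9.0, 87.0])
 (np.int64(71), [28.0, 7.0, 89.0])
 (np.int64(67), [57.0, -15.0, 86.0])
 (np.int64(53), [77.0, -2.0, 21.0])
 (np.int64(41), [43.0, 24.0, 20.0])
 (np.int64(29), [81.0, 21.0, 19.0])
 (np.int64(19), [30.0, -20.0, 91.0])
 (np.int64(7), [65.0, -5.0, 103.0])
 (np.int64(7), [109.0, 39.0, 106.0])
top
bar 122 [array([ 28.5,  39.3,  78.5, 121.6, 135.9]), array([32.6, 33.5, 36.4, 38.8, 39.2]), array([109.8, 114.3, 125.2, 131.4, 226.4])]
scoop rim pts 6014
(-36, -29) 614 [219.6 429.4 553. ] -32.3946054317599
(22, 30) 614 [217.5 448.1 554.6] 24.973203253522094
```

```bash
python3 - <<'E'
from h import *
p1=np.load("w2.npz");A,da=p1["p"],p1["d"]
B,db=snapshot("wrist");cv2.imwrite("pics/w7.png",B[...,::-1])
f,cx,cy,E=cal("wrist")
def C(d):
    v,u=np.mgrid[:384,:512];return np.stack([(u-cx)/f*d,(v-cy)/f*d,d],-1)
a=np.radians(17.8)
for nm,p,d in(("w2",A,da),("now",B,db)):
    q=p.astype(int);Q=C(d)
    # tool axes: fwd t(z), up
    t=Q[...,1]*.952+Q[...,2]*.306-.084; x=Q[...,2]*.952-Q[...,1]*.306-.0937; y=Q[...,0]
    red=(q[...,0]>50)&(q[...,1]<.35*q[...,0])&(q[...,2]<.35*q[...,0])&(d>.1);red[:, :215]=0;red[:,300:]=0;red[:235]=0;red[286:]=0
    k=red&(t<-.004); X=np.stack([x[k],y[k],np.ones(k.sum())],1);s=np.linalg.lstsq(X,t[k],rcond=None)[0];print(nm,"grip back face",k.sum(),"t range",t[k].min(),t[k].max(),"x",x[k].min(),x[k].max(),"slope deg",np.degrees(np.arctan(s[0])).round(2),"res",(t[k]-X@s).std())
    w=(q.min(-1)>215)&(d>.1)&(d<.35);w[:190]=0;w[226:]=0;w[:,:205]=0;w[:,310:]=0
    print(" white deck",w.sum(),"x mean",np.median(x[w]).round(4),"t",np.percentile(t[w],[2,50,98]).round(4)); 
    X=np.stack([t[w],y[w],np.ones(w.sum())],1);s=np.linalg.lstsq(X,x[w],rcond=None)[0];print(" deck pitch",np.degrees(np.arctan(s[0])).round(2))
E
```

```text
w2 grip back face 2275 t range -0.009934878153254403 -0.006419918854861706 x 0.021706759621071908 0.06716049739228616 slope deg 0.17 res 0.00040331236134548773
 white deck 1095 x mean 0.1269 t [-0.0083 -0.0006  0.0081]
 deck pitch 3.43
now grip back face 2335 t range -0.01048524967379015 -0.007137884357699714 x 0.021483677890304656 0.0671523161526244 slope deg -1.09 res 0.0004059712416138266
 white deck 1113 x mean 0.1269 t [-0.0105 -0.0027  0.006 ]
 deck pitch 20.18
```

```bash
python3 -m crank '[{"dx":0,"dy":0,"dz":0,"rx":0.007,"ry":-0.04,"rz":0,"fingers":0},{"dx":-0.02,"dy":0,"dz":0,"rx":0.014,"ry":-0.08,"rz":0,"fingers":0},{"dx":-0.02,"dy":0,"dz":0,"rx":0.008,"ry":-0.046,"rz":0,"fingers":0},{"dx":0,"dy":0,"dz":0,"rx":0,"ry":0,"rz":0,"fingers":0},{"dx":0,"dy":0,"dz":0,"rx":0,"ry":0,"rz":0,"fingers":0}]'; python3 pos.py; python3 balls.py scene
```

```text
time: 23.12
eef_pos: [0.5779, -0.1261, 0.2035]
tool_rot: [-0.131, 1.543, 0.134]
force: [-0.7, 0.3, -1.9]
gripper_width: 0.0217
23.12 trough-frame scoop origin x,y mm 44.1 -3.9 underside 72.2 yaw 9.73 tilt 1.35 F [-0.7  0.3 -1.9] M [ 0.01  0.15 -0.04] 0.0217
scene
 (np.int64(99), [45.0, -22.0, 108.0])
 (np.int64(77), [53.0, 8.0, 90.0])
 (np.int64(68), [59.0, -15.0, 87.0])
 (np.int64(56), [29.0, 7.0, 87.0])
 (np.int64(59), [75.0, -3.0, 21.0])
 (np.int64(39), [46.0, 20.0, 19.0])
 (np.int64(28), [83.0, 22.0, 20.0])
 (np.int64(20), [37.0, -20.0, 99.0])
 (np.int64(10), [57.0, 9.0, 92.0])
 (np.int64(8), [109.0, 25.0, 113.0])
```

```bash
python3 -m crank '[{"dx":-0.012,"dy":0.07,"dz":-0.01,"rx":0,"ry":0,"rz":0,"fingers":0},{"dx":-0.024,"dy":0.14,"dz":0,"rx":0,"ry":0,"rz":0,"fingers":0},{"dx":-0.027,"dy":0.158,"dz":0,"rx":0,"ry":0,"rz":0,"fingers":0},{"dx":-0.027,"dy":0.158,"dz":0,"rx":0,"ry":0,"rz":0,"fingers":0},{"dx":-0.027,"dy":0.158,"dz":0,"rx":0,"ry":0,"rz":0,"fingers":0},{"dx":-0.027,"dy":0.158,"dz":0,"rx":0,"ry":0,"rz":0,"fingers":0},{"dx":-0.027,"dy":0.158,"dz":0,"rx":0,"ry":0,"rz":0,"fingers":0},{"dx":-0.027,"dy":0.158,"dz":0,"rx":0,"ry":0,"rz":0,"fingers":0}]'; python3 pos.py; python3 balls.py scene
```

```text
time: 24.18
eef_pos: [0.5729, -0.0969, 0.2032]
tool_rot: [-0.131, 1.543, 0.134]
force: [-0.1, -0.4, -2.6]
gripper_width: 0.0216
24.18 trough-frame scoop origin x,y mm 44.2 25.7 underside 71.9 yaw 9.72 tilt 1.35 F [-0.1 -0.4 -2.6] M [-0.09  0.19  0.03] 0.0216
scene
 (np.int64(95), [46.0, 10.0, 107.0])
 (np.int64(71), [60.0, 15.0, 88.0])
 (np.int64(60), [31.0, -20.0, 21.0])
 (np.int64(53), [75.0, -4.0, 20.0])
 (np.int64(37), [32.0, 39.0, 88.0])
 (np.int64(31), [68.0, 38.0, 103.0])
 (np.int64(29), [84.0, 21.0, 21.0])
 (np.int64(20), [44.0, 21.0, 21.0])
 (np.int64(20), [80.0, 46.0, 120.0])
 (np.int64(18), [29.0, 12.0, 89.0])
 (np.int64(18), [52.0, 43.0, 117.0])
 (np.int64(8), [-1.0, 24.0, 175.0])
```

Passing under cleanly so far; continue the strike.

```bash
python3 -m crank '[{"dx":-0.027,"dy":0.158,"dz":0,"rx":0,"ry":0,"rz":0,"fingers":0},{"dx":-0.027,"dy":0.158,"dz":0,"rx":0,"ry":0,"rz":0,"fingers":0},{"dx":-0.027,"dy":0.158,"dz":0,"rx":0,"ry":0,"rz":0,"fingers":0},{"dx":-0.027,"dy":0.158,"dz":0,"rx":0,"ry":0,"rz":0,"fingers":0},{"dx":-0.027,"dy":0.158,"dz":0,"rx":0,"ry":0,"rz":0,"fingers":0},{"dx":-0.027,"dy":0.158,"dz":0,"rx":0,"ry":0,"rz":0,"fingers":0}]'; python3 pos.py; python3 balls.py scene
```

```text
time: 24.98
eef_pos: [0.5704, -0.0742, 0.2052]
tool_rot: [-0.133, 1.539, 0.133]
force: [0.9, -3.7, 6.1]
gripper_width: 0.0219
24.98 trough-frame scoop origin x,y mm 45.6 48.5 underside 73.9 yaw 9.75 tilt 1.57 F [ 0.9 -3.7  6.1] M [-1.73 -0.29 -0.08] 0.0219
scene
 (np.int64(95), [46.0, 21.0, 113.0])
 (np.int64(65), [33.0, -19.0, 20.0])
 (np.int64(51), [55.0, 55.0, 90.0])
 (np.int64(51), [74.0, -4.0, 21.0])
 (np.int64(41), [57.0, 35.0, 92.0])
 (np.int64(37), [35.0, 59.0, 90.0])
 (np.int64(29), [81.0, 22.0, 19.0])
 (np.int64(25), [44.0, 23.0, 25.0])
 (np.int64(19), [89.0, 45.0, 119.0])
 (np.int64(18), [65.0, 44.0, 120.0])
 (np.int64(18), [31.0, 35.0, 91.0])
 (np.int64(12), [45.0, 22.0, 118.0])
```

```bash
python3 - <<'E'
from h import *
for n in("w2","scene1","top1"):
    z0=np.load(n+".npz");P=z0["P"];p=z0["p"].astype(int);d=z0["d"]
    th=np.radians(9.78);c,s=np.cos(th),np.sin(th);x=(P[...,0]*c+P[...,1]*s-.541)*1e3;y=(-P[...,0]*s+P[...,1]*c+.2185)*1e3;z=P[...,2]*1e3
    gr=(p.max(-1)-p.min(-1)<30)&(d>.2)
    for a,b in((-60,0),(0,70)):
        print(n,a,[(yy,np.percentile(z[m],[10,50,90]).round(0).tolist()) for yy in(-64,-57,-50,-43,-38,38,43,50,57,64,70) for m in[gr&(x>a)&(x<b)&(abs(y-yy)<2.5)&(z<150)] if m.sum()>3])
E
python3 - <<'E'
from h import *
a,_,_=save("scene","s8.png");t,_,_=save("top","t8.png");b,_,_=save("wrist","w8.png")
A=cv2.resize(a[150:250,180:280],(400,400),interpolation=cv2.INTER_CUBIC);B=cv2.resize(b[60:384,60:384+76],(400,324),interpolation=cv2.INTER_CUBIC)
B=np.vstack([B,np.zeros((76,400,3),np.uint8)])
cv2.imwrite("pics/m6.png",np.hstack([A,B])[...,::-1])
E
```

```text
w2 -60 [(-64, [73.0, 75.0, 76.0]), (-57, [67.0, 69.0, 71.0]), (-50, [60.0, 62.0, 64.0]), (-43, [53.0, 55.0, 57.0]), (-38, [10.0, 48.0, 52.0]), (38, [13.0, 51.0, 52.0]), (43, [53.0, 55.0, 58.0]), (50, [60.0, 63.0, 65.0]), (57, [67.0, 70.0, 72.0]), (64, [74.0, 75.0, 76.0])]
w2 0 [(-64, [73.0, 75.0, 76.0]), (-57, [67.0, 69.0, 71.0]), (-50, [60.0, 62.0, 64.0]), (-43, [53.0, 55.0, 57.0]), (-38, [10.0, 49.0, 52.0]), (38, [11.0, 49.0, 52.0]), (43, [53.0, 55.0, 58.0]), (50, [60.0, 63.0, 65.0]), (57, [67.0, 69.0, 71.0]), (64, [73.0, 75.0, 76.0])]
scene1 -60 [(-64, [71.0, 73.0, 75.0]), (-57, [63.0, 66.0, 68.0]), (-50, [56.0, 58.0, 62.0]), (-43, [49.0, 52.0, 56.0]), (-38, [8.0, 37.0, 52.0]), (38, [51.0, 52.0, 54.0]), (43, [53.0, 55.0, 58.0]), (50, [61.0, 63.0, 65.0]), (57, [67.0, 70.0, 72.0])]
scene1 0 [(-64, [70.0, 73.0, 75.0]), (-57, [63.0, 66.0, 69.0]), (-50, [57.0, 59.0, 62.0]), (-43, [50.0, 52.0, 55.0]), (-38, [8.0, 33.0, 51.0]), (43, [53.0, 56.0, 58.0]), (50, [58.0, 62.0, 65.0]), (57, [67.0, 69.0, 73.0]), (64, [71.0, 74.0, 76.0])]
top1 -60 [(-64, [72.0, 74.0, 76.0]), (-57, [64.0, 67.0, 71.0]), (-50, [58.0, 61.0, 63.0]), (-43, [50.0, 53.0, 57.0]), (-38, [7.0, 38.0, 52.0]), (38, [48.0, 50.0, 53.0]), (43, [53.0, 56.0, 58.0]), (50, [60.0, 62.0, 66.0]), (57, [66.0, 69.0, 72.0]), (64, [71.0, 74.0, 77.0])]
top1 0 [(-64, [71.0, 74.0, 76.0]), (-57, [65.0, 68.0, 71.0]), (-50, [58.0, 60.0, 64.0]), (-43, [50.0, 54.0, 56.0]), (-38, [8.0, 34.0, 52.0]), (38, [48.0, 51.0, 54.0]), (43, [52.0, 55.0, 58.0]), (50, [58.0, 62.0, 65.0]), (57, [66.0, 69.0, 73.0]), (64, [71.0, 74.0, 77.0])]
```

View pics/m6.png

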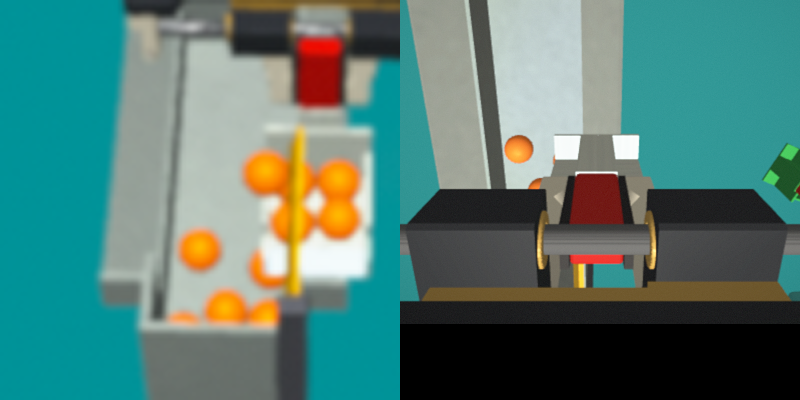

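```bash
python3 -m crank '[{"dx":0.012,"dy":-0.07,"dz":0.02,"rx":0,"ry":0,"rz":0,"fingers":0},{"dx":0.027,"dy":-0.158,"dz":0.02,"rx":0,"ry":0,"rz":0,"fingers":0},{"dx":0.034,"dy":-0.2,"dz":0.02,"rx":0,"ry":0,"rz":0,"fingers":0},{"dx":0.034,"dy":-0.2,"dz":0.03,"rx":0,"ry":0,"rz":0,"fingers":0},{"dx":0.034,"dy":-0.2,"dz":0.03,"rx":0,"ry":0,"rz":0,"fingers":0},{"dx":0.034,"dy":-0.2,"dz":0.04,"rx":0,"ry":0,"rz":0,"fingers":0},{"dx":0.034,"dy":-0.2,"dz":0.05,"rx":0,"ry":0,"rz":0,"fingers":0},{"dx":0.034,"dy":-0.2,"dz":0.05,"rx":0,"ry":0,"rz":0,"fingers":0},{"dx":0.02,"dy":-0.12,"dz":0.03,"rx":0,"ry":0,"rz":0,"fingers":0},{"dx":0,"dy":0,"dz":0,"rx":0,"ry":0,"rz":0,"fingers":0},{"dx":0,"dy":0,"dz":0,"rx":0,"ry":0,"rz":0,"fingers":0}]'; python3 pos.py; python3 balls.py scene
python3 - <<'E'
from h import *
p,d,P=save("scene","s9.png");q=p.astype(int);r,g,b=q[...,0],q[...,1],q[...,2]
th=np.radians(9.78);c,s=np.cos(th),np.sin(th);x=(P[...,0]*c+P[...,1]*s-.541)*1e3;y=(-P[...,0]*s+P[...,1]*c+.2185)*1e3;z=P[...,2]*1e3
m=(r>130)&(g>.66*r)&(b<.4*r)&(x>15)&(x<140)&(y>15)&(y<60)&(z>90)&(z<150)
for a in range(30,136,15):
    t=m&(x>a)&(x<a+15)
    if t.sum():print(a,t.sum(),"z",np.percentile(z[t],[0,20,80,100]).round(0),"y",np.percentile(y[t],[0,20,80,100]).round(0))
m=(q.max(-1)<70)&(abs(x-142)<25)&(abs(y-38)<20)&(z>60)&(d>.2)&(z<180);print("post",m.sum(),np.percentile(z[m],[50,95,99]),np.median(x[m]),np.median(y[m]))
A=cv2.resize(p[150:250,180:280],(560,560),interpolation=cv2.INTER_CUBIC);cv2.imwrite("pics/m7.png",A[...,::-1])
E
```

```text
time: 26.55
eef_pos: [0.5755, -0.112, 0.2104]
tool_rot: [-0.131, 1.543, 0.135]
force: [-0.1, 0.1, -1.5]
gripper_width: 0.0216
26.55 trough-frame scoop origin x,y mm 44.1 10.3 underside 79.1 yaw 9.73 tilt 1.35 F [-0.1  0.1 -1.5] M [-0.03  0.15  0.02] 0.0216
scene
 (np.int64(88), [55.0, 23.0, 97.0])
 (np.int64(87), [45.0, -19.0, 119.0])
 (np.int64(71), [31.0, 20.0, 96.0])
 (np.int64(75), [59.0, -2.0, 95.0])
 (np.int64(55), [75.0, -0.0, 20.0])
 (np.int64(55), [30.0, -5.0, 95.0])
 (np.int64(31), [67.0, 20.0, 28.0])
 (np.int64(18), [75.0, 22.0, 26.0])
 (np.int64(11), [43.0, 22.0, 20.0])
 (np.int64(11), [57.0, 26.0, 116.0])
 (np.int64(9), [34.0, -18.0, 24.0])
 (np.int64(7), [85.0, -17.0, 39.0])
30 26 z [104. 107. 128. 132.] y [19. 21. 37. 39.]
45 23 z [104. 111. 129. 133.] y [15. 33. 39. 39.]
60 21 z [103. 106. 128. 132.] y [18. 22. 37. 40.]
75 14 z [113. 119. 129. 131.] y [33. 35. 38. 38.]
90 13 z [116. 124. 129. 131.] y [34. 36. 38. 38.]
105 16 z [117. 118. 129. 132.] y [34. 34. 39. 39.]
120 13 z [ 95. 122. 130. 132.] y [18. 35. 39. 39.]
135 2 z [133. 133. 133. 133.] y [37. 38. 39. 39.]
post 81 [ 94.12980058 124.26443802 126.86210031] 145.78557140661485 35.320514290147294
```

View pics/m7.png

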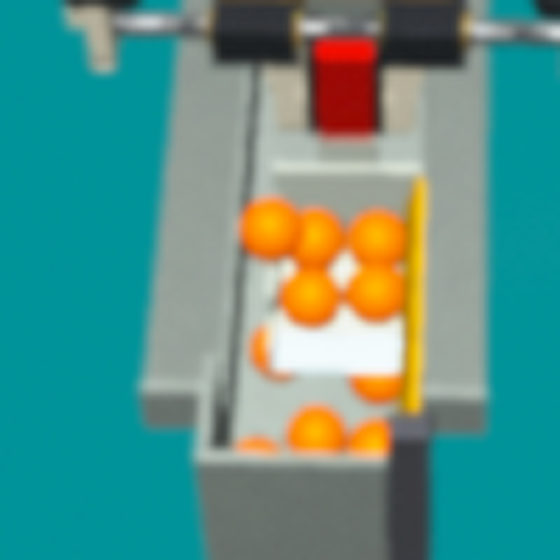

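```bash
python3 -m crank '[{"dx":0.017,"dy":-0.1,"dz":0,"rx":0,"ry":0,"rz":0,"fingers":0},{"dx":0.017,"dy":-0.1,"dz":0,"rx":0,"ry":0,"rz":0,"fingers":0},{"dx":0.017,"dy":-0.1,"dz":0,"rx":0,"ry":0,"rz":0,"fingers":0},{"dx":0,"dy":0,"dz":0,"rx":0,"ry":0,"rz":0,"fingers":0}]'; python3 pos.py
```

```text
time: 27.15
eef_pos: [0.5768, -0.1199, 0.2104]
tool_rot: [-0.131, 1.543, 0.134]
force: [-0.7, 0.5, -2.4]
gripper_width: 0.0217
27.15 trough-frame scoop origin x,y mm 44.1 2.4 underside 79.1 yaw 9.7 tilt 1.34 F [-0.7  0.5 -2.4] M [-0.01  0.12  0.  ] 0.0217
```

```bash
python3 -m crank '[{"dx":-0.012,"dy":0.07,"dz":0,"rx":0,"ry":0,"rz":0,"fingers":0},{"dx":-0.027,"dy":0.158,"dz":0,"rx":0,"ry":0,"rz":0,"fingers":0},{"dx":-0.027,"dy":0.158,"dz":0,"rx":0,"ry":0,"rz":0,"fingers":0},{"dx":-0.027,"dy":0.158,"dz":0,"rx":0,"ry":0,"rz":0,"fingers":0},{"dx":-0.027,"dy":0.158,"dz":0,"rx":0,"ry":0,"rz":0,"fingers":0},{"dx":-0.027,"dy":0.158,"dz":0,"rx":0,"ry":0,"rz":0,"fingers":0},{"dx":-0.027,"dy":0.158,"dz":0,"rx":0,"ry":0,"rz":0,"fingers":0},{"dx":-0.027,"dy":0.158,"dz":0,"rx":0,"ry":0,"rz":0,"fingers":0},{"dx":-0.027,"dy":0.158,"dz":0,"rx":0,"ry":0,"rz":0,"fingers":0}]'; python3 pos.py; python3 -m crank '[{"dx":-0.027,"dy":0.158,"dz":0,"rx":0,"ry":0,"rz":0,"fingers":0},{"dx":-0.027,"dy":0.158,"dz":0,"rx":0,"ry":0,"rz":0,"fingers":0},{"dx":-0.02,"dy":0.12,"dz":0,"rx":0,"ry":0,"rz":0,"fingers":0}]'; python3 pos.py;python3 balls.py scene
```

```text
time: 28.28
eef_pos: [0.571, -0.086, 0.2104]
tool_rot: [-0.131, 1.543, 0.134]
force: [0.2, 0.0, -2.4]
gripper_width: 0.0216
28.27 trough-frame scoop origin x,y mm 44.1 36.7 underside 79.1 yaw 9.73 tilt 1.35 F [ 0.2  0.  -2.4] M [0.02 0.12 0.01] 0.0216
time: 28.65
eef_pos: [0.5692, -0.0751, 0.2104]
tool_rot: [-0.131, 1.543, 0.135]
force: [0.3, -0.2, -1.7]
gripper_width: 0.0214
28.65 trough-frame scoop origin x,y mm 44.2 47.8 underside 79.1 yaw 9.73 tilt 1.35 F [ 0.3 -0.2 -1.7] M [ 0.01  0.12 -0.01] 0.0214
scene
 (np.int64(64), [31.0, -20.0, 19.0])
 (np.int64(63), [55.0, -2.0, 21.0])
 (np.int64(59), [54.0, 56.0, 94.0])
 (np.int64(54), [32.0, 35.0, 95.0])
 (np.int64(43), [57.0, 35.0, 96.0])
 (np.int64(40), [44.0, 21.0, 19.0])
 (np.int64(38), [80.0, 9.0, 39.0])
 (np.int64(34), [32.0, 61.0, 96.0])
 (np.int64(20), [81.0, -2.0, 20.0])
 (np.int64(20), [81.0, 45.0, 118.0])
 (np.int64(19), [59.0, 45.0, 119.0])
 (np.int64(10), [83.0, 13.0, 36.0])
```

```bash
python3 -m crank '[{"dx":-0.03,"dy":0.18,"dz":0,"rx":0,"ry":0,"rz":0,"fingers":0},{"dx":-0.034,"dy":0.2,"dz":0,"rx":0,"ry":0,"rz":0,"fingers":0},{"dx":-0.037,"dy":0.22,"dz":0,"rx":0,"ry":0,"rz":0,"fingers":0},{"dx":-0.042,"dy":0.25,"dz":0,"rx":0,"ry":0,"rz":0,"fingers":0},{"dx":-0.042,"dy":0.25,"dz":0,"rx":0,"ry":0,"rz":0,"fingers":0},{"dx":-0.042,"dy":0.25,"dz":0,"rx":0,"ry":0,"rz":0,"fingers":0},{"dx":-0.042,"dy":0.25,"dz":0,"rx":0,"ry":0,"rz":0,"fingers":0},{"dx":-0.042,"dy":0.25,"dz":0,"rx":0,"ry":0,"rz":0,"fingers":0},{"dx":-0.042,"dy":0.25,"dz":0,"rx":0,"ry":0,"rz":0,"fingers":0},{"dx":-0.042,"dy":0.25,"dz":0,"rx":0,"ry":0,"rz":0,"fingers":0},{"dx":-0.042,"dy":0.25,"dz":0,"rx":0,"ry":0,"rz":0,"fingers":0},{"dx":-0.042,"dy":0.25,"dz":0,"rx":0,"ry":0,"rz":0,"fingers":0},{"dx":-0.042,"dy":0.25,"dz":0,"rx":0,"ry":0,"rz":0,"fingers":0},{"dx":-0.03,"dy":0.18,"dz":0,"rx":0,"ry":0,"rz":0,"fingers":0},{"dx":-0.017,"dy":0.1,"dz":0,"rx":0,"ry":0,"rz":0,"fingers":0}]'; python3 pos.py; python3 balls.py scene; python3 - <<'E'
from h import *
for n in("top1","scene1"):
    z0=np.load(n+".npz");P=z0["P"];p=z0["p"].astype(int);d=z0["d"]
    th=np.radians(-16);c,s=np.cos(th),np.sin(th);dx=P[...,0]-.577;dy=P[...,1]-.302
    x=(dx*c+dy*s)*1e3;y=(-dx*s+dy*c)*1e3;z=P[...,2]*1e3;B=p.mean(-1)
    for ax,other in((x,y),(y,x)):
        print(n,[(a,int(np.median(z[m])),int(np.median(B[m])),int(m.sum())) for a in range(-96,97,6) for m in[(abs(ax-a)<3)&(abs(other)<35)&(d>.2)]if m.sum()])
    m=(abs(z-48)<2.5)&(abs(x)<90)&(abs(y)<80)&(d>.2)&(p.max(-1)-p.min(-1)<25);bb=B[m];print(np.percentile(bb,[5,50,95]))
    for hi in(190,200,215,230):
        t=m&(B<hi)&(B>120); t=cv2.morphologyEx(t.astype(np.uint8),cv2.MORPH_OPEN,np.ones((5,5)))>0
        if t.sum()>50: print(hi,t.sum(),rect(P[t]))
E
```

```text
time: 30.58
eef_pos: [0.555, 0.0094, 0.2104]
tool_rot: [-0.131, 1.543, 0.135]
force: [0.0, -0.6, -1.3]
gripper_width: 0.0216
30.57 trough-frame scoop origin x,y mm 44.5 133.5 underside 79.1 yaw 9.74 tilt 1.35 F [ 0.  -0.6 -1.3] M [0.   0.16 0.05] 0.0216
scene
 (np.int64(69), [57.0, -3.0, 20.0])
 (np.int64(66), [30.0, -19.0, 20.0])
 (np.int64(66), [43.0, 21.0, 21.0])
 (np.int64(37), [82.0, -0.0, 21.0])
 (np.int64(27), [82.0, 21.0, 19.0])
 (np.int64(9), [46.0, 21.0, 23.0])
 (np.int64(8), [110.0, 25.0, 121.0])
top1 [(-96, 0, 83, 44), (-90, 0, 79, 29), (-84, 36, 164, 43), (-78, 39, 87, 45), (-72, 40, 108, 48), (-66, 40, 128, 45), (-60, 39, 70, 46), (-54, 39, 144, 46), (-48, 39, 204, 44), (-42, 47, 154, 44), (-36, 48, 154, 46), (-30, 48, 155, 47), (-24, 48, 156, 44), (-18, 48, 155, 45), (-12, 48, 154, 45), (-6, 48, 154, 45), (0, 48, 155, 45), (6, 48, 153, 44), (12, 48, 155, 44), (18, 48, 153, 46), (24, 48, 155, 45), (30, 48, 155, 44), (36, 48, 152, 43), (42, 48, 153, 45), (48, 48, 153, 45), (54, 48, 152, 44), (60, 48, 152, 44), (66, 48, 152, 43), (72, 48, 152, 43), (78, 48, 159, 34), (84,
[... 1396 characters left out ...]
40, 70), (-66, 39, 224, 68), (-60, 47, 211, 69), (-54, 47, 211, 70), (-48, 47, 212, 69), (-42, 47, 212, 71), (-36, 47, 212, 68), (-30, 47, 213, 70), (-24, 47, 213, 72), (-18, 47, 213, 72), (-12, 47, 214, 70), (-6, 48, 214, 74), (0, 48, 214, 68), (6, 48, 214, 71), (12, 47, 215, 72), (18, 47, 215, 73), (24, 48, 215, 70), (30, 47, 215, 76), (36, 47, 215, 74), (42, 47, 215, 74), (48, 47, 215, 75), (54, 48, 215, 76), (60, 47, 217, 76), (66, 37, 207, 43), (72, 1, 159, 3), (78, 0, 96, 74), (84, 0, 93, 75), (90, 0, 93, 70), (96, 0, 93, 72)]
[208.66666667 213.         217.66666667]
215 309 (array([604.5, 267.4]), array([110.3,  86.3]), 31.2)
230 685 (array([591.5, 288.8]), array([107.3, 123.6]), 6.7)
```

```bash
python3 -m crank '[{"dx":0,"dy":0,"dz":0.15,"rx":0,"ry":0,"rz":0,"fingers":0},{"dx":0,"dy":0,"dz":0.3,"rx":0,"ry":0,"rz":0,"fingers":0},{"dx":0,"dy":0,"dz":0.4,"rx":0,"ry":0,"rz":0,"fingers":0},{"dx":0,"dy":0.1,"dz":0.4,"rx":0,"ry":0,"rz":0,"fingers":0},{"dx":0,"dy":0.2,"dz":0.4,"rx":0,"ry":0,"rz":0,"fingers":0},{"dx":0,"dy":0.35,"dz":0.25,"rx":0,"ry":0,"rz":-0.1,"fingers":0},{"dx":0,"dy":0.5,"dz":0.1,"rx":0,"ry":0,"rz":-0.2,"fingers":0},{"dx":0,"dy":0.6,"dz":0,"rx":0,"ry":0,"rz":-0.3,"fingers":0},{"dx":0,"dy":0.6,"dz":0,"rx":0,"ry":0,"rz":-0.3,"fingers":0},{"dx":0,"dy":0.6,"dz":0,"rx":0,"ry":0,"rz":-0.3,"fingers":0},{"dx":0,"dy":0.6,"dz":0,"rx":0,"ry":0,"rz":-0.3,"fingers":0},{"dx":0,"dy":0.6,"dz":0,"rx":0,"ry":0,"rz":-0.3,"fingers":0},{"dx":0,"dy":0.6,"dz":0,"rx":0,"ry":0,"rz":-0.3,"fingers":0},{"dx":0,"dy":0.6,"dz":0,"rx":0,"ry":0,"rz":-0.3,"fingers":0},{"dx":0,"dy":0.6,"dz":0,"rx":0,"ry":0,"rz":-0.3,"fingers":0},{"dx":0,"dy":0.6,"dz":0,"rx":0,"ry":0,"rz":-0.25,"fingers":0},{"dx":0,"dy":0.6,"dz":0,"rx":0,"ry":0,"rz":-0.15,"fingers":0},{"dx":0,"dy":0.6,"dz":0,"rx":0,"ry":0,"rz":-0.1,"fingers":0},{"dx":0,"dy":0.6,"dz":0,"rx":0,"ry":0,"rz":0,"fingers":0},{"dx":0,"dy":0.6,"dz":0,"rx":0,"ry":0,"rz":0,"fingers":0}]' && python3 -m crank '[{"dx":0,"dy":0.6,"dz":0,"rx":0,"ry":0,"rz":0,"fingers":0},{"dx":0,"dy":0.6,"dz":0,"rx":0,"ry":0,"rz":0,"fingers":0},{"dx":0,"dy":0.6,"dz":0,"rx":0,"ry":0,"rz":0,"fingers":0},{"dx":0,"dy":0.5,"dz":0,"rx":0,"ry":0,"rz":0,"fingers":0},{"dx":0,"dy":0.4,"dz":0,"rx":0,"ry":0,"rz":0,"fingers":0},{"dx":0,"dy":0.2,"dz":0,"rx":0,"ry":0,"rz":0,"fingers":0},{"dx":0,"dy":0.1,"dz":0,"rx":0,"ry":0,"rz":0,"fingers":0},{"dx":0,"dy":0,"dz":0,"rx":0,"ry":0,"rz":0,"fingers":0},{"dx":0,"dy":0,"dz":0,"rx":0,"ry":0,"rz":0,"fingers":0}]'; python3 pos.py; python3 - <<'E'
from h import *
a,_,P=save("scene","s10.png")
cv2.imwrite("pics/m8.png",cv2.resize(a[150:280,330:480],(750,650) if 0 else (692,600),interpolation=cv2.INTER_CUBIC)[...,::-1])
E
```

```text
time: 33.12
eef_pos: [0.555, 0.2339, 0.2604]
tool_rot: [0.214, 1.537, -0.219]
force: [-0.1, 0.1, -1.7]
gripper_width: 0.0215
time: 34.25
eef_pos: [0.5551, 0.3075, 0.2605]
tool_rot: [0.215, 1.536, -0.22]
force: [0.5, -0.7, -1.3]
gripper_width: 0.0217
34.25 trough-frame scoop origin x,y mm 95.2 427.3 underside 129.2 yaw -15.89 tilt 1.35 F [ 0.5 -0.7 -1.3] M [0.01 0.06 0.06] 0.0217
```

View pics/m8.png

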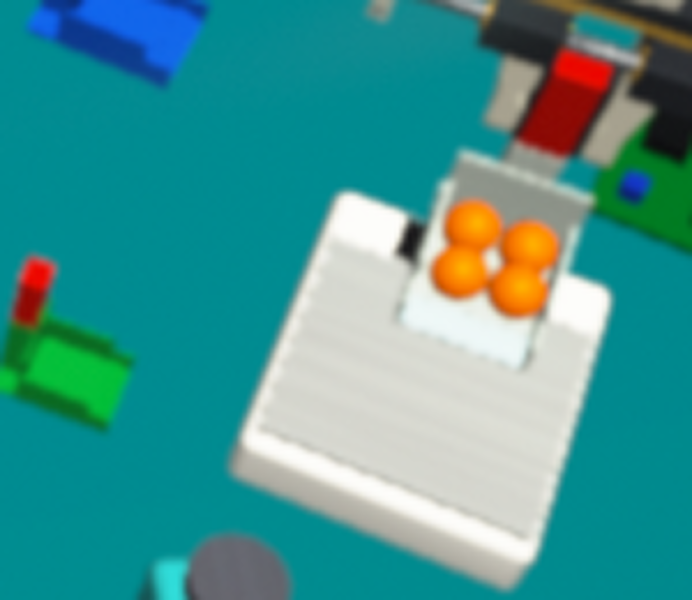

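```bash
python3 -m crank '[{"dx":0.02,"dy":0.03,"dz":-0.1,"rx":0,"ry":0,"rz":0,"fingers":0},{"dx":0.02,"dy":0.03,"dz":-0.25,"rx":0,"ry":0,"rz":0,"fingers":0},{"dx":0,"dy":0,"dz":-0.4,"rx":0,"ry":0,"rz":0,"fingers":0},{"dx":0,"dy":0,"dz":-0.5,"rx":0,"ry":0,"rz":0,"fingers":0},{"dx":0,"dy":0,"dz":-0.5,"rx":0,"ry":0,"rz":0,"fingers":0},{"dx":0,"dy":0,"dz":-0.4,"rx":0,"ry":0,"rz":0,"fingers":0},{"dx":0,"dy":0,"dz":-0.35,"rx":0,"ry":0,"rz":0,"fingers":0},{"dx":0,"dy":0,"dz":-0.25,"rx":0,"ry":0,"rz":0,"fingers":0},{"dx":0,"dy":0,"dz":-0.15,"rx":0,"ry":0,"rz":0,"fingers":0},{"dx":0,"dy":0,"dz":-0.1,"rx":0,"ry":0,"rz":0,"fingers":0},{"dx":0,"dy":0,"dz":-0.08,"rx":0,"ry":0,"rz":0,"fingers":0},{"dx":0,"dy":0,"dz":-0.06,"rx":0,"ry":0,"rz":0,"fingers":0},{"dx":0,"dy":0,"dz":0,"rx":0,"ry":0,"rz":0,"fingers":0}]'; python3 pos.py; python3 -m crank '[{"dx":0,"dy":0,"dz":-0.04,"rx":0,"ry":0,"rz":0,"fingers":0},{"dx":0,"dy":0,"dz":-0.03,"rx":0,"ry":0,"rz":0,"fingers":0},{"dx":0,"dy":0,"dz":0,"rx":0,"ry":0,"rz":0,"fingers":0}]'; python3 pos.py
```

```text
time: 35.92
eef_pos: [0.556, 0.3094, 0.1819]
tool_rot: [0.214, 1.536, -0.219]
force: [0.3, -0.5, -1.8]
gripper_width: 0.0212
35.92 trough-frame scoop origin x,y mm 96.5 428.9 underside 50.6 yaw -15.88 tilt 1.35 F [ 0.3 -0.5 -1.8] M [ 0.    0.08 -0.03] 0.0212
time: 36.3
eef_pos: [0.556, 0.3093, 0.1801]
tool_rot: [0.214, 1.537, -0.219]
force: [0.2, -0.4, -1.5]
gripper_width: 0.0214
36.3 trough-frame scoop origin x,y mm 96.5 428.9 underside 48.8 yaw -15.88 tilt 1.34 F [ 0.2 -0.4 -1.5] M [ 0.    0.11 -0.03] 0.0214
```

```bash
python3 -m crank '[{"dx":0,"dy":0,"dz":-0.02,"rx":0,"ry":0,"rz":0,"fingers":0},{"dx":0,"dy":0,"dz":-0.02,"rx":0,"ry":0,"rz":0,"fingers":0},{"dx":0,"dy":0,"dz":0,"rx":0,"ry":0,"rz":0,"fingers":0}]'; python3 pos.py;  python3 -m crank '[{"dx":0,"dy":0,"dz":-0.015,"rx":0,"ry":0,"rz":0,"fingers":0},{"dx":0,"dy":0,"dz":-0.015,"rx":0,"ry":0,"rz":0,"fingers":0},{"dx":0,"dy":0,"dz":0,"rx":0,"ry":0,"rz":0,"fingers":0}]'; python3 pos.py
```

```text
time: 36.67
eef_pos: [0.5561, 0.3094, 0.1792]
tool_rot: [0.214, 1.536, -0.219]
force: [0.1, -1.2, -3.3]
gripper_width: 0.0217
36.67 trough-frame scoop origin x,y mm 96.5 428.9 underside 47.9 yaw -15.88 tilt 1.35 F [ 0.1 -1.2 -3.3] M [0.03 0.08 0.03] 0.0217
time: 37.05
eef_pos: [0.5561, 0.3094, 0.1791]
tool_rot: [0.214, 1.536, -0.219]
force: [-2.7, -1.7, 5.2]
gripper_width: 0.0218
37.05 trough-frame scoop origin x,y mm 96.6 428.9 underside 47.8 yaw -15.87 tilt 1.37 F [-2.7 -1.7  5.2] M [-0.5   1.19 -0.01] 0.0218
```

```bash
python3 -m crank '[{"dx":0,"dy":0,"dz":0,"rx":0,"ry":0,"rz":0,"fingers":0},{"dx":0,"dy":0,"dz":0,"rx":0,"ry":0,"rz":0,"fingers":0}]' 10; python3 pos.py; python3 -m crank '[{"dx":0,"dy":0,"dz":0,"rx":0,"ry":0,"rz":0,"fingers":0.3},{"dx":0,"dy":0,"dz":0,"rx":0,"ry":0,"rz":0,"fingers":0.45},{"dx":0,"dy":0,"dz":0,"rx":0,"ry":0,"rz":0,"fingers":0.6},{"dx":0,"dy":0,"dz":0,"rx":0,"ry":0,"rz":0,"fingers":0.7},{"dx":0,"dy":0,"dz":0,"rx":0,"ry":0,"rz":0,"fingers":0.7},{"dx":0,"dy":0,"dz":0,"rx":0,"ry":0,"rz":0,"fingers":0.7}]'; python3 pos.py
```

```text
time: 37.3
eef_pos: [0.5562, 0.3093, 0.179]
tool_rot: [0.214, 1.536, -0.219]
force: [-1.5, -0.7, 5.5]
gripper_width: 0.0221
37.3 trough-frame scoop origin x,y mm 96.7 428.9 underside 47.7 yaw -15.87 tilt 1.38 F [-1.5 -0.7  5.5] M [-0.52  1.   -0.02] 0.0221
time: 38.05
eef_pos: [0.556, 0.3093, 0.1784]
tool_rot: [0.214, 1.537, -0.219]
force: [-0.2, 0.9, 0.8]
gripper_width: 0.0609
38.05 trough-frame scoop origin x,y mm 96.5 428.9 underside 47.1 yaw -15.88 tilt 1.35 F [-0.2  0.9  0.8] M [-0.04  0.11  0.03] 0.0609
```

Released; retreat straight up and check.

```bash
python3 -m crank '[{"dx":0,"dy":0,"dz":0.2,"rx":0,"ry":0,"rz":0,"fingers":0.7},{"dx":0,"dy":0,"dz":0.6,"rx":0,"ry":0,"rz":0,"fingers":0.7},{"dx":0,"dy":0,"dz":1,"rx":0,"ry":0,"rz":0,"fingers":0.7},{"dx":0,"dy":0,"dz":1,"rx":0,"ry":0,"rz":0,"fingers":0.7},{"dx":0,"dy":0,"dz":1,"rx":0,"ry":0,"rz":0,"fingers":0.7},{"dx":-0.5,"dy":0,"dz":0.8,"rx":0,"ry":0,"rz":0,"fingers":0.7},{"dx":-0.8,"dy":0,"dz":0.4,"rx":0,"ry":0,"rz":0,"fingers":0.7},{"dx":-1,"dy":0,"dz":0,"rx":0,"ry":0,"rz":0,"fingers":0.7},{"dx":-1,"dy":0,"dz":0,"rx":0,"ry":0,"rz":0,"fingers":0.7},{"dx":-0.5,"dy":0,"dz":0,"rx":0,"ry":0,"rz":0,"fingers":0.7},{"dx":0,"dy":0,"dz":0,"rx":0,"ry":0,"rz":0,"fingers":0.7},{"dx":0,"dy":0,"dz":0,"rx":0,"ry":0,"rz":0,"fingers":0.7}]'; python3 - <<'E'
from h import *
a,d,P=save("scene","s11.png");q=a.astype(int);r,g,b=q[...,0],q[...,1],q[...,2]
red=(r>140)&(g<70)&(b<70)&(abs(P[...,0]-.55)<.08)&(abs(P[...,1]-.3)<.08)&(P[...,2]>.09)
t=P[red&(P[...,2]>.150)];print("grip top",t.mean(0).round(4),rect(t),len(t))
m=(r>150)&(g>50)&(g<.75*r)&(b<90)&(abs(P[...,1]-.3)<.1);Q=P[m];print("balls: mean",Q.mean(0).round(4),"zmax",Q[:,2].max().round(4),m.sum())
k,L,st,c=cv2.connectedComponentsWithStats(((r>150)&(g>50)&(g<.75*r)&(b<90)&(r-b>100)).astype(np.uint8))
for i in range(1,k):
    if st[i,4]>12: print(st[i,4],c[i].round(),P[L==i].mean(0).round(3))
cv2.imwrite("pics/m9.png",cv2.resize(a[110:310,150:480],(792,480),interpolation=cv2.INTER_CUBIC)[...,::-1])
E
```

```text
time: 39.55
eef_pos: [0.4612, 0.3095, 0.3034]
tool_rot: [0.214, 1.536, -0.219]
force: [-0.4, -0.9, -0.1]
gripper_width: 0.0611
grip top [0.5595 0.3057 0.1569] (array([557.1, 306.1]), array([19.6, 19.2]), 76.9) 78
balls: mean [0.5948 0.2974 0.0729] zmax 0.1605 399
77 [229. 211.] [ 0.615 -0.136  0.039]
249 [242. 221.] [ 0.639 -0.101  0.039]
387 [426. 228.] [0.599 0.296 0.074]
20 [286. 323.] [0.855 0.032 0.044]
```

```bash
python3 balls.py scene top; sed 's/(abs(y)<60)&(abs(x)<145)/(y>300)/' balls.py > b2.py; python3 b2.py scene top; python3 pos.py
```

```text
scene
 (np.int64(70), [44.0, 23.0, 21.0])
 (np.int64(68), [31.0, -21.0, 19.0])
 (np.int64(66), [57.0, -2.0, 19.0])
 (np.int64(38), [83.0, 11.0, 39.0])
 (np.int64(19), [80.0, -3.0, 20.0])
 (np.int64(9), [52.0, -1.0, 26.0])
 (np.int64(9), [112.0, 28.0, 127.0])
 (np.int64(7), [126.0, 7.0, 105.0])
top
 (np.int64(34), [94.0, -23.0, 21.0])
 (np.int64(29), [44.0, 21.0, 21.0])
 (np.int64(29), [83.0, 23.0, 22.0])
 (np.int64(29), [31.0, -19.0, 21.0])
 (np.int64(26), [59.0, -2.0, 21.0])
 (np.int64(26), [84.0, -1.0, 20.0])
scene
 (np.int64(105), [108.0, 419.0, 64.0])
 (np.int64(94), [99.0, 396.0, 64.0])
 (np.int64(82), [76.0, 408.0, 63.0])
 (np.int64(69), [86.0, 429.0, 62.0])
 (np.int64(9), [62.0, 426.0, 148.0])
top
 (np.int64(36), [102.0, 400.0, 66.0])
 (np.int64(35), [87.0, 432.0, 65.0])
 (np.int64(29), [78.0, 406.0, 64.0])
 (np.int64(30), [109.0, 419.0, 64.0])
 (np.int64(11), [57.0, 422.0, 148.0])
39.8 trough-frame scoop origin x,y mm 3.3 444.9 underside 171.8 yaw -15.91 tilt 1.34 F [-0.4 -0.7 -0.1] M [-0.01  0.05  0.04] 0.0615
```

Six balls are in the trough and four sit in one layer in the scoop at the right height (centres about 64 mm). Handing in.

```bash
python3 -c "from workcell import *; print(hand_in())"
```

```text
the job is handed in; nothing more can be done
None
```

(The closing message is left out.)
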